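# Calibrate the bench colorimeter: tile at the port, key held down

## Robot

A 7-joint arm with a two-finger parallel gripper is mounted at the origin on the work surface. World frame = base frame: x ahead of the robot, y to its left, z up, the work surface at z = 0. Lengths are in m, angles in rad, forces in N, time in s.
With the tool pointing down it reaches from about 0.4 to 0.875 m from the base axis. Payload 6.5 kg.
Tool frame: the origin (TCP) lies on the centre line of the jaws, within the pads' length; the fingertips stand manip.finger_overhang ahead of it and the grasp point (between the pads) lies 3 mm ahead of it (manip.finger_overhang is the distance from the TCP to the fingertips, in m); z points along the fingers, y is the direction in which the jaws open and shut (so a half turn about z gives the same grasp; the last joint's range is limited). The gripper opens to 88 mm and grips with 3 to 60 N. Pads are 18 mm wide; open, the fingers measure 123 mm over their backs; the gripper's body (75 mm by 187 mm) begins 45 mm behind the grasp point.
Start: joints at [1.145, 0.536, -0.004, 1.538, 0.003, 1.067, -0.071], TCP at [0.229, -0.608, 0.261] pointing down, gripper open.
Joint ranges: [-2.7, 2.7], [-0.37, 2.16], [-1.27, 1.26], [0.24, 2.4], [-1.31, 4.45], [0.19, 1.91], [-2.76, 2.76]. Speed limits (rad/s): [2.39, 2.39, 3.14, 3.14, 3.14, 3.14, 3.14].

## Interface

Orientations are given as a rotation vector (axis times angle).
In Python, from station import manip gives the robot as it stands.
- The arm moves only by the tool apply_moves, never from a script. Its argument "targets" is one flat list of numbers, 4 for each row, row after row: the shift along the tool's x, y, z in mm, then the turn about the tool's z in rad. In form: [x, y, z, turn, x, y, z, turn, ...]. A call has exactly 5 rows; each row shifts and turns the commanded pose from where the row before left it, along the tool's axes as they then stand; what a row does not reach is not made up. A row lasts 1/8 s, in which the tool goes at most 62.5 mm and 10.7 degrees, less where a joint would pass 70% of its speed; a pose out of reach is approached as far as the arm can. A call is refused whole if a number of a shift passes 62.5 or a number of a turn 0.188, either way. A call with a gripper value outside its range is refused whole. "claw" is the closure, from 0 (fully open) to 1 (shut), set as the call begins (left out, the last holds). The fingers move at their own pace and stop on an object; the grip force is fixed at half the most. Time passes only in rows, so rows that do not move let the fingers close, or fill a call up. It gives the time, the measured TCP pose, the force and the opening at its end, in the units of the state.
- manip.get_state(): the state, without advancing time (a new reading comes with each control period).
- manip.capture(name): name is "scene" or "side" or "wrist"; returns a dict with "pixels" (384x512x3 uint8, red, green, blue), "z_map" (384x512 float32, m along the optical axis (not along the pixel's ray), 0 where there is no reading), "fx", "fy", "cx", "cy" (pixels), "R" (3x3) and "t" (3): a world point X has camera coordinates R X + t; the wrist camera has in their place "tool_from_camera" (4x4, takes a point from camera to tool coordinates, whose origin is the TCP and whose axes are the flange's). Camera axes: x right, y down, z forward; pixel columns grow to the right and rows downward; lengths in m; the calibration is good to about 2 mm. The wrist camera is an equidistant fisheye: a pixel r from the principal point sees the ray r / f radians off the axis. A picture is of the moment at which its call begins: read the wrist's pose just before it.
- manip.sign_off(): hands the job in, once; it reports no verdict.
The state is a dict: "clock": time; "qpos": joint angles; "qvel": joint speeds; "joint_efforts": joint torques, N m; "eef_pos": TCP position; "ee_rot": TCP orientation; "contact_force": force on the tool from outside, world axes, zero at the start; "moment": the same for the moment, N m; "gripper_width": opening from 0.0 (shut) to 1.0 (fully open).
Only numpy, scipy, OpenCV 4.12 (cv2) and the standard library are available. Lean on these libraries where they do the work, as an engineer would, in place of code of your own. Each camera call takes 0.05 s, during which the arm holds its last target.

## Task

Calibrate the colorimeter: take the square white tile from the draining rest, stand it upright on its thin edge on the sample shelf, centred with its face flush against the measuring port, and let go of it. Only then press the large round key on top of the instrument fully down with a light finger push (under 25 N) and keep it down; finish while still holding the key, with the tile standing in place. Do not press the small square key, and leave the round disc and the other things on the bench where they are.

Things in the scene. Friction and masses are not known exactly. Their poses are not given: they have to be found in the camera images.
- tile_mid (a point): White glazed ceramic calibration tile, square, 60 x 60 x 12 mm, about 0.11 kg (varies), both faces alike. It starts lying flat across the two bars of the rest. The point is its centre; z is normal to its faces (up at the start), x and y run along its sides, x within 0.1 rad of the rest's x at the start.
- rest: Fixed draining rest: two parallel aluminium bars 250 mm long (along x), 6 mm wide, at y = -15 and +15 mm, tops 28 mm above the table, on a black 300 x 130 x 3 mm mat and grey end feet 52 mm wide, 18 mm high at x = -119 and +119 mm. Origin on the table under its middle. The square tile and a round disc lie across the bars, at x about -60 and +60 mm, either way round, overhanging them by about 12 mm a side.
- port (a point): Centre of the flat face of the colorimeter's measuring port: fixed black round nose, 44 mm across, sticking 32 mm out of the instrument's upright front, 90 mm above the table, 30 mm above the sample shelf. x points into the instrument, y to the left of someone facing the port, z up.
- meter: The colorimeter, fixed: white case 200 mm deep (x -60 to +140 mm), 190 mm wide (y), top 138 mm above the table; axes as the port. Origin on the table; the port's face is at x = -92, y = 0. On its top: the round key at x = -30, y = -45, the small square key at x = -30, y = +40, a flat display pod, 12 mm high, over x 45 to 125, y -27 to +83 mm.
- shelf (a point): Middle of the top of the sample shelf under the port: level aluminium plate, 90 mm wide (y), top 60 mm above the table, running from 58 mm in front of the port's face back to the case. Axes as the port.
- cal_key_top (a point): Centre of the top of the calibration key, not pressed: black round push key, 26 mm across, in a grey collar (42 mm across) on top of the instrument; 160 mm above the table, 10 mm proud of the collar; 62 mm beyond the port's face and 45 mm to the port's -y. It is pressed straight down. The point moves with the key.
- cal_key (a joint): Travel of the calibration key in m: 0 = up, 0.006 = fully down on its stop. Spring return; about 5 N to hold it fully down.
- read_key (a joint): Travel of the other key in m: 0 = up, 0.004 = fully down. Small square key, 12 mm, on the same deck, 85 mm to +y of the calibration key, 6 mm proud. Not to be pressed.
- disc_mid (a point): Round ceramic disc, 58 mm across, 12 mm thick, lying flat on the rest beside the tile; not wanted. The point is its centre.
- trap_mid (a point): Black open cup (light trap), 52 mm across, 45 mm high. The point is its centre.
- slidebox_mid (a point): Closed grey slide box with a clear lid, 85 x 60 x 38 mm. The point is its centre.
- dropper_mid (a point): Small amber dropper bottle with black cap, 34 mm across, 85 mm high. The point is its centre.
- dishes_mid (a point): Stack of three clear round culture dishes, 93 mm across, 45 mm high. The point is its centre.
- forceps_mid (a point): Steel forceps lying flat, 139 mm long, 6 mm thick. The point is its centre.
- jar_mid (a point): Glass sample jar with white cap, 60 mm across, 70 mm high. The point is its centre.
Things that resemble listed ones, but are neither listed nor needed, are in the scene too. What is shaped like the part that bears tile_mid but black is not meant.

How it is judged:
By the outcome, as a careful person would: the job done as asked, in the order asked, and still so for the second after the job is handed in, while the arm keeps its last pose, push and grip.
It also fails if it takes over 61 s, if anything falls off the work surface, if the arm or the gripper's body presses on something with over 40 N, if the wrist force passes 120 N, or if a joint passes its speed limit or range.

## Working session

There is one attempt and no reset: what is moved stays moved. The work goes in short steps, Python scripts to look and compute and a tool call to move; the robot and the scene stay as the last step left them, time stands still between calls to the robot, and variables do not carry over. Pictures are saved under pics/ and viewed, and the job is handed in when it is done.

Besides the shell and the picture viewer there is one more tool, called after ">>>" in YAML: its name, and indented under it one key for each argument. apply_moves: Moves the arm, as the interface text tells. Its arguments: {"type":"object","properties":{"targets":{"type":"array"},"claw":{"type":"number"}},"required":["targets"]}

```bash
mkdir -p pics; ls
python3 - <<'E'
from station import manip
import cv2,numpy as np
s=manip.get_state();print(s); print(manip.finger_overhang)
for n in ["scene","side","wrist"]:
    c=manip.capture(n); np.savez(f"pics/{n}0.npz",**c)
    cv2.imwrite(f"pics/{n}0.png",cv2.resize(c["pixels"][:,:,::-1],(800,600),interpolation=cv2.INTER_CUBIC))
    print(n,{k:v for k,v in c.items() if k not in("pixels","z_map")})
E
```

```text
pics
{'clock': 0.0, 'qpos': array([ 1.14479632,  0.53715651, -0.00442059,  1.53882776,  0.00258556,
        1.06731723, -0.07119981]), 'qvel': array([-0.00121536,  0.00050936, -0.00122189,  0.00016677,  0.00147896,
       -0.00013683, -0.00015896]), 'joint_efforts': array([-5.07201785e-04, -5.70976818e+01,  9.90293249e-01, -2.51607281e+01,
       -5.63192088e-02,  1.78352039e-02,  1.35039240e-04]), 'eef_pos': array([ 0.22863918, -0.60785896,  0.25986316]), 'ee_rot': array([-3.08925540e+00, -5.61910296e-01,  6.65356853e-04]), 'contact_force': array([-0.2054747 , -0.807747  ,  0.55196714]), 'moment': array([-0.03989913, -0.00584358,  0.01139318]), 'gripper_width': 1.0008686173124401}
0.022
scene {'fx': 415.6754424489063, 'fy': 415.6754424489063, 'cx': 253.47182711107808, 'cy': 195.00379557871213, 'R': array([[-0.53676609,  0.84364053, -0.01236211],
       [ 0.51244283,  0.31433185, -0.79912316],
       [-0.67028688, -0.43527709, -0.60104022]]), 't': array([ 0.27997076, -0.19720854,  1.66564762])}
side {'fx': 378.0214752545402, 'fy': 378.0214752545402, 'cx': 255.1961539534809, 'cy': 189.02732864809056, 'R': array([[-0.69236173, -0.72153358, -0.00495228],
       [-0.53298309,  0.51603674, -0.67054837],
       [ 0.48637872, -0.46162254, -0.74184929]]), 't': array([0.40452486, 0.36032711, 1.08892653])}
wrist {'fx': 297.3186396354542, 'fy': 297.3186396354542, 'cx': 252.63469932115848, 'cy': 191.2964441130126, 'tool_from_camera': array([[-1.44229672e-03, -9.64432321e-01, -2.64325970e-01,
         6.80195741e-02],
       [ 9.99998863e-01, -1.27486522e-03, -8.04967689e-04,
         2.92582199e-04],
       [ 4.39356872e-04, -2.64326830e-01,  9.64433063e-01,
        -1.23730198e-01],
       [ 0.00000000e+00,  0.00000000e+00,  0.00000000e+00,
         1.00000000e+00]])}
```

View pics/scene0.png

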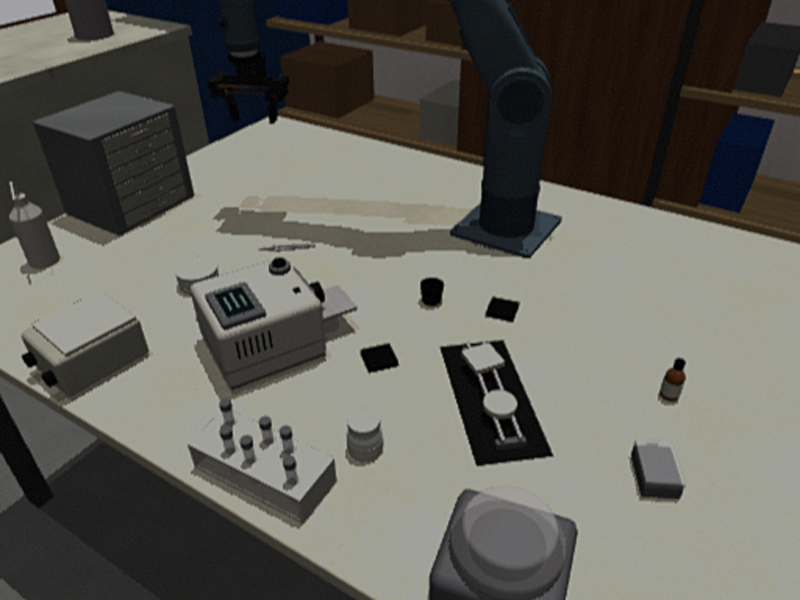

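View pics/side0.png

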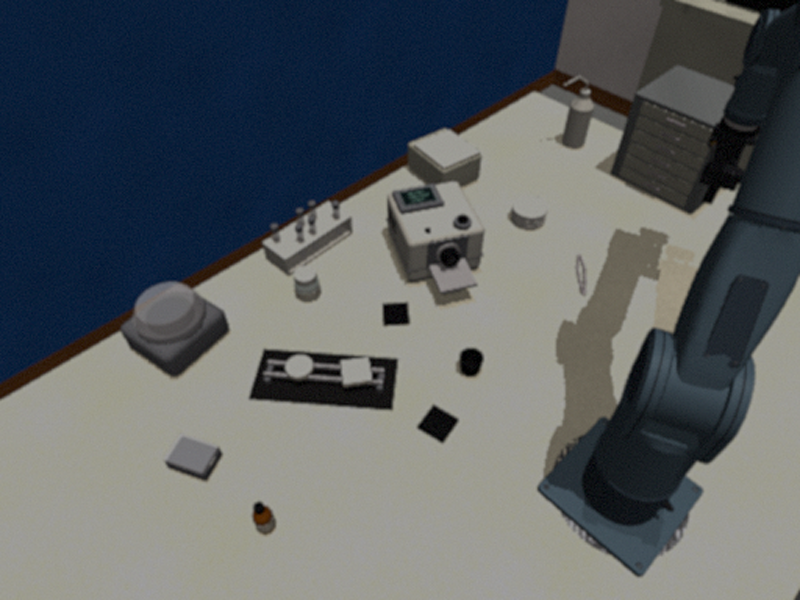

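View pics/wrist0.png

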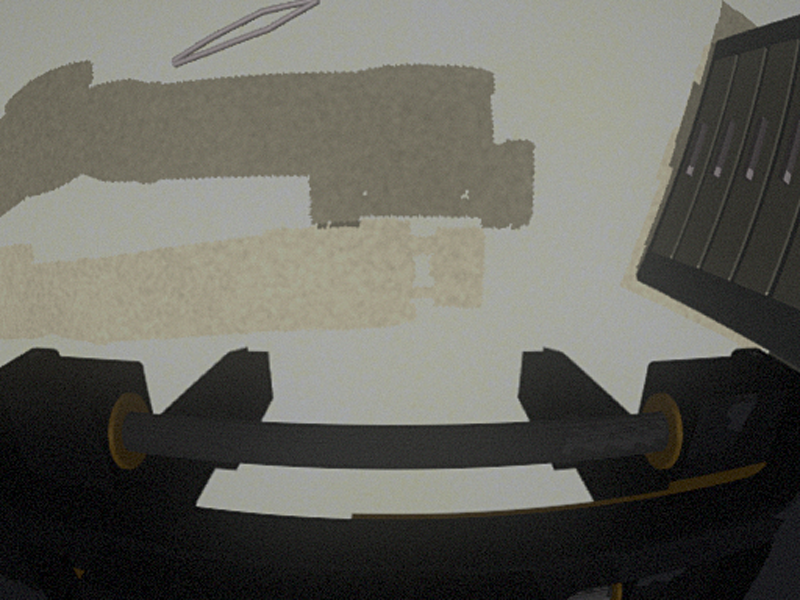

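What could be taken for the tile (800x600 scene view):
- White square on the rest at (484,357): this matches the description.
- Round disc on the rest at (500,404).
- Black squares at (380,357) and (503,309): decoys.
- White lid of the case at (85,325).
- Round white stack at (197,275): not a tile.

I choose (484,357). In the side view that is (357,372). The colorimeter is at (260,315) in the scene view, with its port at (318,292), shelf at (335,303) and round key at (280,266).

```bash
cat > h.py <<'E'
import numpy as np,cv2
def load(n): 
    d=np.load(f"pics/{n}.npz"); return {k:d[k] for k in d.files}
def cast(c,uv,z):
    uv=np.atleast_2d(uv).astype(float)
    r=np.c_[(uv[:,0]-c["cx"])/c["fx"],(uv[:,1]-c["cy"])/c["fy"],np.ones(len(uv))]
    o=-c["R"].T@c["t"]; d=r@c["R"]
    return o+d*((z-o[2])/d[:,2])[:,None]
def cloud(c):
    h,w=c["z_map"].shape; u,v=np.meshgrid(np.arange(w),np.arange(h)); z=c["z_map"]
    P=np.stack([(u-c["cx"])/c["fx"]*z,(v-c["cy"])/c["fy"]*z,z],-1)
    return (P-c["t"])@c["R"]
def proj(c,X):
    p=np.atleast_2d(X)@c["R"].T+c["t"]; return np.c_[p[:,0]/p[:,2]*c["fx"]+c["cx"],p[:,1]/p[:,2]*c["fy"]+c["cy"]]
E
python3 - <<'E'
from h import *
rois={"scene0":dict(mat=(275,210,360,300),met=(115,160,235,250)),"side0":dict(mat=(155,220,260,265),met=(240,110,315,195))}
S=1.5625
for n in rois:
    c=load(n); W=cloud(c); img=c["pixels"]; g=img.max(2)
    x0,y0,x1,y1=rois[n]["mat"]; sub=np.zeros(g.shape,bool); sub[y0:y1,x0:x1]=1
    # mat + things on it
    m=(sub&(g<60)).astype(np.uint8); 
    k,l,st,_=cv2.connectedComponentsWithStats(m); i=1+st[1:,4].argmax(); m=(l==i).astype(np.uint8)
    ct=max(cv2.findContours(m,0,1)[0],key=cv2.contourArea); hull=cv2.convexHull(ct)[:,0]
    P=cast(c,hull,0.003)[:,:2]*1000
    print(n,"mat",cv2.minAreaRect(P.astype(np.float32)))
    hm=cv2.fillConvexPoly(np.zeros(g.shape,np.uint8),hull,1)
    print(" bright levels",np.percentile(g[hm>0],[50,80,90,97]))
    wm=((hm>0)&(g>125)).astype(np.uint8)
    k,l,st,_=cv2.connectedComponentsWithStats(wm)
    for i in range(1,k):
        if st[i,4]>60:
            cc=max(cv2.findContours((l==i).astype(np.uint8),0,1)[0],key=cv2.contourArea)[:,0]
            P=cast(c,cc,0.040)[:,:2]*1000
            print("  white",st[i],cv2.minAreaRect(P.astype(np.float32)), "depthz",np.median(W[l==i][:,2]))
    x0,y0,x1,y1=rois[n]["met"]; Q=W[y0:y1,x0:x1].reshape(-1,3)
    top=Q[abs(Q[:,2]-0.138)<0.006]; print(" top",len(top),cv2.minAreaRect((top[:,:2]*1000).astype(np.float32)), np.median(top[:,2]))
    sh=Q[abs(Q[:,2]-0.060)<0.004]; print(" shelf-z pts",len(sh),np.median(sh,0))
    ky=Q[(Q[:,2]>0.153)&(Q[:,2]<0.168)]; print(" key",len(ky),ky.mean(0) if len(ky) else 0)
E
python3 - <<'E'
import sys; sys.path.insert(0,'.')
from h import *
a=load("scene0")["pixels"][205:305,270:370,::-1]; b=load("scene0")["pixels"][155:255,115:235,::-1];d=load("side0")["pixels"][105:205,235:335,::-1]
f=lambda i:cv2.resize(i,(395,395),interpolation=cv2.INTER_CUBIC)
cv2.imwrite("pics/crop0.png",np.hstack([f(a),f(d)]))
E
```

```text
scene0 mat ((569.3399658203125, 233.3672332763672), (299.37628173828125, 129.11692810058594), 40.84922790527344)
 bright levels [ 15.  98. 161. 164.]
  white [296 219  26  18 276] ((513.9061279296875, 183.4417266845703), (71.0958251953125, 59.03742218017578), 55.65046691894531) depthz 0.04011210021120161
  white [307 237  24  28 287] ((594.3872680664062, 248.04879760742188), (101.35587310791016, 54.55644989013672), 52.15513610839844) depthz 0.03984344275547947
 top 1690 ((685.0639038085938, -210.24090576171875), (190.18614196777344, 200.52825927734375), 63.08320617675781) 0.13769660403423534
 shelf-z pts 446 [ 0.5654288  -0.13031782  0.06004116]
 key 74 [ 0.6529747  -0.21177683  0.15662947]
side0 mat ((568.8502197265625, 233.18115234375), (294.8133544921875, 125.21866607666016), 40.88853073120117)
 bright levels [ 27. 112. 156. 158.]
  white [183 227  17  15 192] ((609.830078125, 266.0626525878906), (52.48240280151367, 54.59229278564453), 89.80279541015625) depthz 0.03925491873572622
  white [218 228  20  18 272] ((518.2365112304688, 187.7380828857422), (59.044437408447266, 59.6832275390625), 57.32307052612305) depthz 0.03919087501176052
 top 1179 ((678.7301025390625, -209.72674560546875), (185.6984405517578, 200.78936767578125), 61.79520797729492) 0.1369391534815552
 shelf-z pts 476 [ 0.55627847 -0.14216253  0.05928351]
 key 53 [ 0.65264519 -0.21119552  0.15663177]
```

View pics/crop0.png

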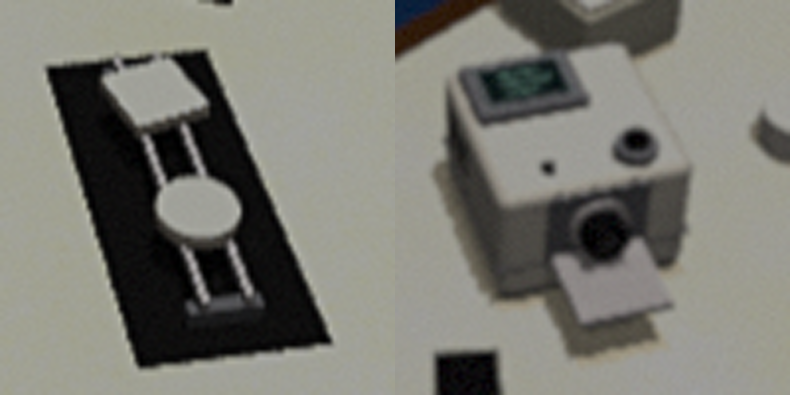

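Run:
```python
from h import *
S=1.5625
for n,k,sh,nose in [("scene0",(280,264),[(357,300),(349,314)],(318,292)),("side0",(463,221),[(468,265),(477,284),(441,303)],(450,258))]:
    c=load(n);W=cloud(c)
    print(n,"key",cast(c,np.array(k)/S,.16)[0].round(4),"depth",W[int(k[1]/S),int(k[0]/S)].round(4))
    print(" nose",W[int(nose[1]/S),int(nose[0]/S)].round(4))
    Q=W[130:260].reshape(-1,3)
    # shelf
    q=W.reshape(-1,3); m=(abs(q[:,2]-.06)<.003)&(abs(q[:,0]-.57)<.09)&(abs(q[:,1]+.14)<.08)
    print(" shelf",m.sum(),cv2.minAreaRect((q[m,:2]*1000).astype(np.float32)))
    m=(abs(q[:,2]-.138)<.003)&(abs(q[:,0]-.68)<.15)&(abs(q[:,1]+.21)<.15)
    t=q[m,:2]*1000; print(" top",m.sum(),cv2.minAreaRect(t.astype(np.float32)))
    m=(q[:,2]>.157)&(q[:,2]<.164)&(abs(q[:,0]-.68)<.15)&(abs(q[:,1]+.21)<.15); print(" key pts",q[m].round(3).tolist())
    m=(q[:,2]>.036)&(q[:,2]<.043)&(abs(q[:,0]-.518)<.06)&(abs(q[:,1]-.188)<.06)
    print(" tile",m.sum(),cv2.minAreaRect((q[m,:2]*1000).astype(np.float32)),q[m].mean(0))
    m=(q[:,2]>.036)&(q[:,2]<.043)&(abs(q[:,0]-.61)<.06)&(abs(q[:,1]-.266)<.06)
    print(" disc",m.sum(),q[m].mean(0))
```

```text
scene0 key [ 0.6085 -0.2075  0.16  ] depth [ 0.6042 -0.2121  0.1595]
 nose [ 0.584  -0.1418  0.1064]
 shelf 283 ((568.5843505859375, -108.57496643066406), (170.51353454589844, 68.10527801513672), 31.893173217773438)
 top 1446 ((686.3299560546875, -209.24221801757812), (185.55812072753906, 193.63372802734375), 62.048343658447266)
 key pts [[0.598, -0.225, 0.162], [0.595, -0.224, 0.161], [0.59, -0.224, 0.158], [0.59, -0.22, 0.16], [0.603, -0.229, 0.16], [0.601, -0.226, 0.16], [0.599, -0.225, 0.159], [0.599, -0.22, 0.161], [0.597, -0.218, 0.161], [0.596, -0.215, 0.161], [0.593, -0.213, 0.16], [0.607, -0.23, 0.158], [0.608, -0.225, 0.161], [0.607, -0.222, 0.161], [0.603, -0.221, 0.159], [0.603, -0.217, 0.161], [0.602, -0.213, 0.161], [0.601, -0.21, 0.162], [0.596, -0.212, 0.158], [0.596, -0.208, 0.16], [0.612, -0.225, 0.159], [0.612, -0.221, 0.161], [0.611, -0.218, 0.161], [0.607, -0.217, 0.159], [0.604, -0.217, 0.158], [0.604, -0.212, 0.159], [0.606, -0.206, 0.163], [0.6, -0.208, 0.158], [0.597, -0.206, 0.158], [0.613, -0.22, 0.158], [0.612, -0.217, 0.159], [0.612, -0.213, 0.16], [0.608
[... 698 characters left out ...]
, -0.225, 0.159], [0.601, -0.227, 0.16], [0.598, -0.228, 0.162], [0.608, -0.213, 0.159], [0.606, -0.216, 0.159], [0.603, -0.218, 0.16], [0.601, -0.222, 0.158], [0.596, -0.221, 0.162], [0.595, -0.225, 0.16], [0.592, -0.228, 0.16], [0.603, -0.214, 0.157], [0.599, -0.214, 0.16], [0.594, -0.219, 0.159], [0.591, -0.221, 0.161], [0.587, -0.222, 0.162], [0.599, -0.209, 0.158], [0.596, -0.21, 0.16], [0.59, -0.214, 0.161], [0.589, -0.218, 0.159], [0.593, -0.207, 0.158], [0.59, -0.209, 0.159], [0.585, -0.215, 0.158]]
 tile 266 ((517.104248046875, 187.7861785888672), (59.5791130065918, 63.75971984863281), 55.45874786376953) [0.51632567 0.18872918 0.03922734]
 disc 197 [0.60719614 0.26662786 0.03922751]
```

```bash
cat > plan.py <<'E'
import numpy as np,sys
from scipy.spatial.transform import Rotation as Ro
from station import manip
def pose():
    s=manip.get_state(); R=Ro.from_rotvec(s["ee_rot"]).as_matrix(); return s,np.array(s["eef_pos"]),R
def yaw_y(R): return np.degrees(np.arctan2(R[1,1],R[0,1]))
def plan(target,yaw,n=None):
    """target TCP m, tool y yaw deg; rows: shift (in axes before turn) then turn"""
    s,p,R=pose(); print("clock %.2f"%s["clock"],"tcp mm",(p*1000).round(1),"yawY %.2f"%yaw_y(R),"tilt",(R[:,2]).round(4),"F",np.round(s["contact_force"],1),"w %.3f"%s["gripper_width"])
    d=(yaw-yaw_y(R)+180)%360-180; t=-np.radians(d); D=np.array(target)*1000-p*1000
    k=n or int(np.ceil(max(abs(t)/.185,np.linalg.norm(D)/60)))
    print("D",D.round(1),"in tool",(R.T@D).round(1),"turn %.3f"%t,"rows",k)
    A=R.copy(); q=np.zeros(3); rows=[]
    for i in range(k):
        sh=np.round(A.T@(D*(i+1)/k-q),0); tr=round(t/k,3); rows.append([*sh.astype(int).tolist(),tr]); q=q+A@sh; A=A@Ro.from_rotvec([0,0,tr]).as_matrix()
    for i in range(0,k,5): print(sum(rows[i:i+5],[]))
if __name__=="__main__":
    a=[float(x) for x in sys.argv[1:]]; plan(a[:3],a[3],int(a[4]) if len(a)>4 else None)
E
python3 plan.py .526 .182 .2 48 15
```

```text
clock 0.15 tcp mm [ 228.7 -608.   260. ] yawY -69.38 tilt [-6.0e-04  1.2e-03 -1.0e+00] F [ 0.4  0.5 -0.2] w 0.996
D [297.3 790.  -60. ] in tool [ 556.5 -634.6   60.8] turn -2.049 rows 15
[37, -42, 4, np.float64(-0.137), 43, -37, 4, np.float64(-0.137), 47, -31, 4, np.float64(-0.137), 51, -24, 4, np.float64(-0.137), 53, -17, 4, np.float64(-0.137)]
[56, -9, 4, np.float64(-0.137), 56, -2, 4, np.float64(-0.137), 56, 7, 4, np.float64(-0.137), 55, 13, 5, np.float64(-0.137), 52, 21, 4, np.float64(-0.137)]
[49, 28, 4, np.float64(-0.137), 44, 34, 4, np.float64(-0.137), 40, 40, 4, np.float64(-0.137), 33, 45, 4, np.float64(-0.137), 27, 50, 4, np.float64(-0.137)]
```

>>> apply_moves:
  targets: [37,-42,4,-0.137,43,-37,4,-0.137,47,-31,4,-0.137,51,-24,4,-0.137,53,-17,4,-0.137]
  claw: 0

```text
clock: 0.78
eef_pos: [0.3278, -0.3434, 0.2406]
ee_rot: [2.719, 1.574, -0.0]
contact_force: [1.4, 0.4, 0.7]
gripper_width: 1.003
```

>>> apply_moves:
  targets: [56,-9,4,-0.137,56,-2,4,-0.137,56,7,4,-0.137,55,13,5,-0.137,52,21,4,-0.137]

```text
clock: 1.4
eef_pos: [0.4273, -0.08, 0.2197]
ee_rot: [2.033, 2.395, -0.0]
contact_force: [1.8, -0.3, 0.1]
gripper_width: 0.997
```

>>> apply_moves:
  targets: [49,28,4,-0.137,44,34,4,-0.137,40,40,4,-0.137,33,45,4,-0.137,27,50,4,-0.137]

```text
clock: 2.02
eef_pos: [0.5271, 0.1827, 0.1994]
ee_rot: [1.111, 2.939, -0.001]
contact_force: [0.2, -0.5, 0.6]
gripper_width: 0.997
```

```bash
cat > wr.py <<'E'
from h import *; from plan import pose
from station import manip
def wcap(name):
    s,p,R=pose(); c=manip.capture("wrist"); np.savez(f"pics/{name}.npz",p=p,Rt=R,**c)
    cv2.imwrite(f"pics/{name}.png",cv2.resize(c["pixels"][:,:,::-1],(800,600),interpolation=cv2.INTER_CUBIC))
def wray(c,uv):
    uv=np.atleast_2d(uv).astype(float); a=(uv-[c["cx"],c["cy"]])/c["fx"]; r=np.linalg.norm(a,axis=1)+1e-9
    d=np.c_[a*(np.sin(r)/r)[:,None],np.cos(r)]; T=c["tool_from_camera"]
    return c["Rt"]@T[:3,3]+c["p"], d@T[:3,:3].T@c["Rt"].T
def wcast(c,uv,z):
    o,d=wray(c,uv); return o+d*((z-o[2])/d[:,2])[:,None]
E
python3 -c "
from wr import *
from plan import plan
wcap('w1'); plan([.526,.182,.2],48,1)"
```

```text
clock 2.08 tcp mm [528.  191.4 199.8] yawY 49.28 tilt [ 0.0019  0.0074 -1.    ] F [1.4 7.1 1.4] w 1.003
D [-2.  -9.4  0.2] in tool [-4.6 -8.4 -0.3] turn 0.022 rows 1
[-5, -8, 0, np.float64(0.022)]
```

View pics/w1.png

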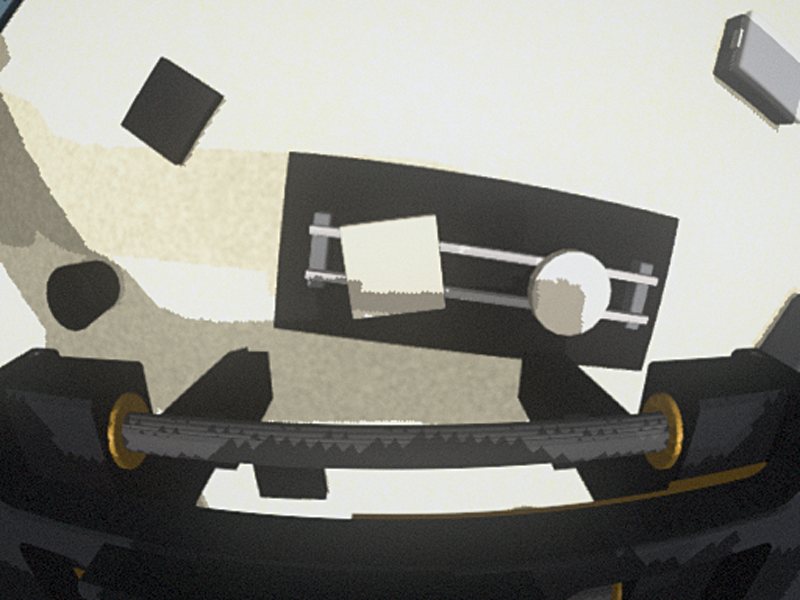

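The wrist view shows the square white tile at (392,265), turned about 14° from the bars. The disc is at (570,292), and the black tile decoy at (172,110) is out of the way. That picture was taken while the arm was still settling, so I'm measuring from a second one.

```bash
python3 -c "
from wr import *
from plan import plan
for k in range(2):
  wcap('w2%d'%k); plan([.526,.182,.2],48,1)
  c=load('w2%d'%k); g=c['pixels'].min(2)
  m=np.zeros(g.shape,np.uint8); m[130:212,210:292]=(g[130:212,210:292]>95)
  kk,l,st,_=cv2.connectedComponentsWithStats(m); i=l[165,250]; print(st[i])
  m=cv2.morphologyEx((l==i).astype(np.uint8),cv2.MORPH_OPEN,np.ones((7,7)))
  cc=max(cv2.findContours(m,0,1)[0],key=cv2.contourArea)[:,0]
  P=wcast(c,cc,.040)[:,:2]*1000; print(cv2.minAreaRect(P.astype(np.float32)))
  print(wcast(c,np.array([[348,318],[445,308],[436,214],[340,226]])/1.5625-.2,.04).round(4)[:,:2].tolist())
"
```

```text
clock 2.12 tcp mm [526.8 188.3 199.6] yawY 48.91 tilt [ 3.0e-04  5.6e-03 -1.0e+00] F [ 0.1 -0.1  0.4] w 1.002
D [-0.8 -6.3  0.4] in tool [-3.6 -5.3 -0.4] turn 0.016 rows 1
[-4, -5, 0, np.float64(0.016)]
[ 210  143   82   66 3902]
((518.2390747070312, 188.34249877929688), (60.447486877441406, 60.72248840332031), 55.620548248291016)
[[0.5257, 0.155], [0.5614, 0.2063], [0.5116, 0.2402], [0.4787, 0.1909]]
clock 2.17 tcp mm [526.3 184.7 199.3] yawY 48.62 tilt [-8.0e-04  2.3e-03 -1.0e+00] F [ 0.4 -1.  -0.6] w 0.998
D [-0.3 -2.7  0.7] in tool [-1.6 -2.3 -0.7] turn 0.011 rows 1
[-2, -2, -1, np.float64(0.011)]
[ 210  142   82   66 3912]
((517.60693359375, 187.67459106445312), (62.91123580932617, 60.53629684448242), 55.56404113769531)
[[0.524, 0.1516], [0.5599, 0.2027], [0.5104, 0.2369], [0.4772, 0.1878]]
```

View pics/w21.png

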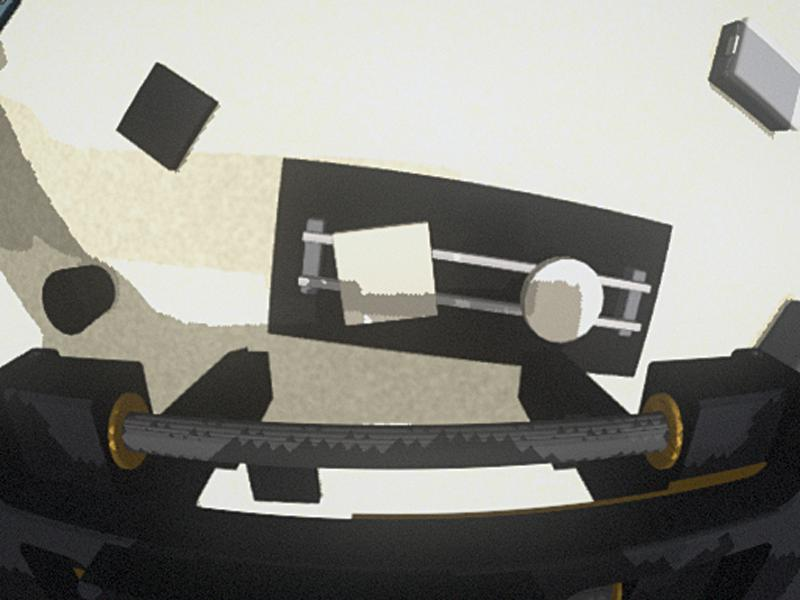

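```bash
python3 plan.py .5384 .1739 .09 55.6 4
```

```text
clock 2.17 tcp mm [526.3 184.7 199.3] yawY 48.62 tilt [-8.0e-04  2.3e-03 -1.0e+00] F [ 0.4 -1.  -0.6] w 0.998
D [  12.1  -10.8 -109.3] in tool [-16.4  -0.3 109.3] turn -0.122 rows 4
[-4, 0, 27, np.float64(-0.03), -4, 0, 28, np.float64(-0.03), -4, -1, 27, np.float64(-0.03), -4, 0, 27, np.float64(-0.03)]
```

>>> apply_moves:
  targets: [-4,1,27,-0.033,-4,1,27,-0.033,-3,0,28,-0.033,-3,0,28,-0.033,0,0,0,0]

```text
clock: 2.8
eef_pos: [0.5374, 0.1716, 0.088]
ee_rot: [-0.924, -3.0, 0.006]
contact_force: [-0.1, -0.3, -0.5]
gripper_width: 0.997
```

>>> apply_moves:
  targets: [0,0,0,0,0,0,0,0,0,0,0,0,0,0,0,0,0,0,0,0]

```text
clock: 3.42
eef_pos: [0.5388, 0.1741, 0.0899]
ee_rot: [0.92, 3.004, 0.0]
contact_force: [-0.6, 1.0, 0.4]
gripper_width: 1.0
```

```bash
python3 -c "
from wr import *
from plan import plan
plan([.5384,.1739,.052],55.6,1); wcap('w3')"
```

```text
clock 3.42 tcp mm [538.8 174.1  89.9] yawY 55.92 tilt [ 2.e-04  0.e+00 -1.e+00] F [-0.6  1.   0.4] w 1.000
D [ -0.4  -0.2 -37.9] in tool [ 0.2 -0.4 37.9] turn 0.006 rows 1
[0, 0, 38, np.float64(0.006)]
```

View pics/w3.png

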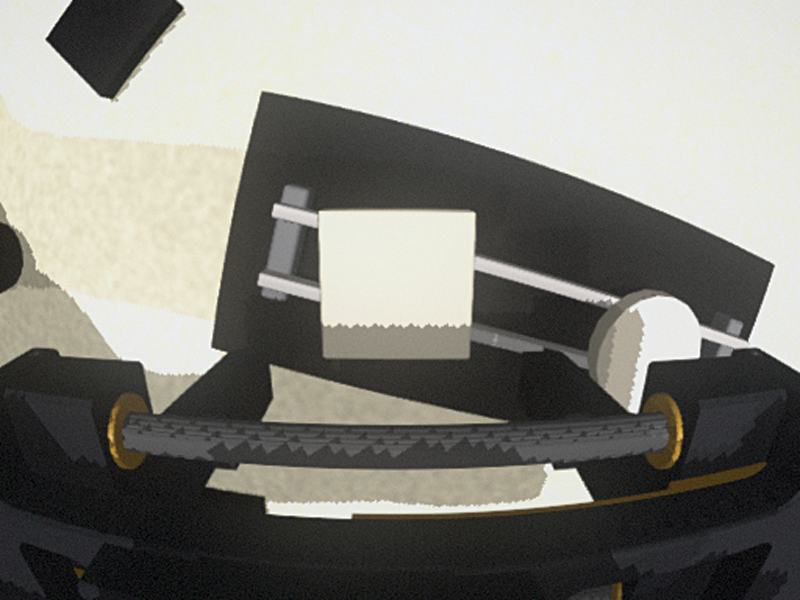

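```bash
python3 -c "
from wr import *
c=load('w3'); P=wcast(c,np.array([[323,357],[470,357],[475,212],[318,212]])/1.5625-.2,.04)
L=(P-c['p'])@c['Rt']*1000; print(L.round(1))"
```

```text
[[ -4.4 -29.3  49.9]
 [ -4.5  30.5  49.9]
 [ 53.9  30.1  49.8]
 [ 53.9 -28.9  49.8]]
```

>>> apply_moves:
  targets: [0,0,12,0,0,0,12,0,0,0,10,0,0,0,4,0,0,0,0,0]

```text
clock: 4.1
eef_pos: [0.5387, 0.1742, 0.0514]
ee_rot: [-0.92, -3.003, 0.0]
contact_force: [-0.9, -0.7, 0.3]
gripper_width: 0.993
```

```bash
python3 -c "
from wr import *
from plan import plan
plan([.5384,.1739,.052],55.6,1); wcap('w4')"
```

```text
clock 4.10 tcp mm [538.7 174.2  51.4] yawY 55.93 tilt [-5.e-04  0.e+00 -1.e+00] F [-0.9 -0.7  0.3] w 0.993
D [-0.3 -0.3  0.6] in tool [ 0.1 -0.4 -0.6] turn 0.006 rows 1
[0, 0, -1, np.float64(0.006)]
```

View pics/w4.png

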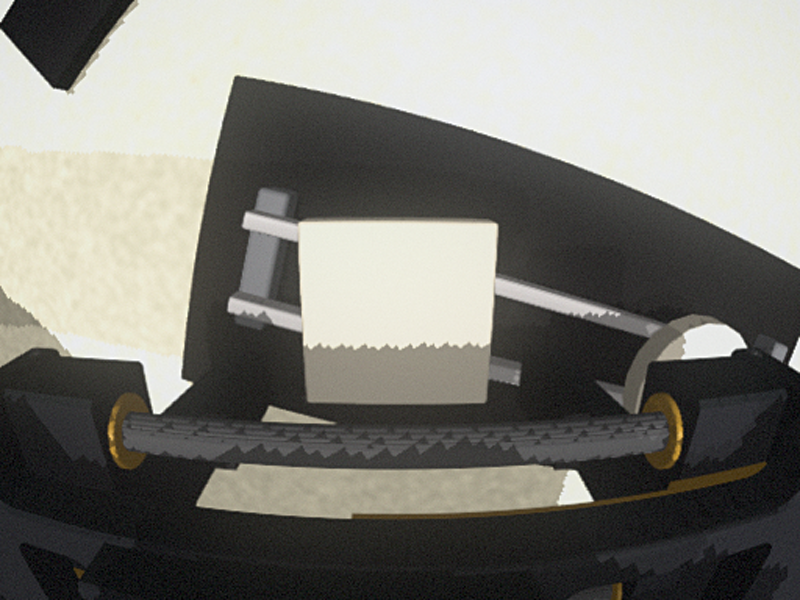

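>>> apply_moves:
  targets: [0,0,0,0,0,0,0,0,0,0,0,0,0,0,0,0,0,0,0,0]
  claw: 1

```text
clock: 4.78
eef_pos: [0.5389, 0.1741, 0.0518]
ee_rot: [0.92, 3.004, 0.0]
contact_force: [-0.4, 0.1, 2.3]
gripper_width: 0.677
```

>>> apply_moves:
  targets: [0,0,0,0,0,0,-5,0,0,0,-10,0,0,0,-15,0,0,0,-20,0]

```text
clock: 5.4
eef_pos: [0.5387, 0.1741, 0.1029]
ee_rot: [-0.92, -3.004, 0.0]
contact_force: [0.4, 0.1, -1.1]
gripper_width: 0.675
```

>>> apply_moves:
  targets: [0,0,-30,0,0,0,-20,0,0,0,0,0,0,0,0,0,0,0,0,0]

```text
clock: 6.02
eef_pos: [0.5382, 0.1738, 0.1507]
ee_rot: [-0.92, -3.002, 0.002]
contact_force: [0.5, -0.5, -1.0]
gripper_width: 0.671
```

```bash
python3 -c "
from wr import *
from plan import plan
plan([.5384,.1739,.052],55.6,1); wcap('w5')
c=manip.capture('side'); np.savez('pics/s5.npz',**c); cv2.imwrite('pics/s5.png',cv2.resize(c['pixels'][170:270,180:300,::-1],(720,600),interpolation=2))"
```

```text
clock 6.03 tcp mm [538.2 173.8 150.7] yawY 55.92 tilt [-1.8e-03 -6.0e-04 -1.0e+00] F [ 0.5 -0.5 -1. ] w 0.671
D [  0.2   0.1 -98.7] in tool [-0.2  0.4 98.7] turn 0.006 rows 1
[0, 0, 99, np.float64(0.006)]
```

View pics/w5.png

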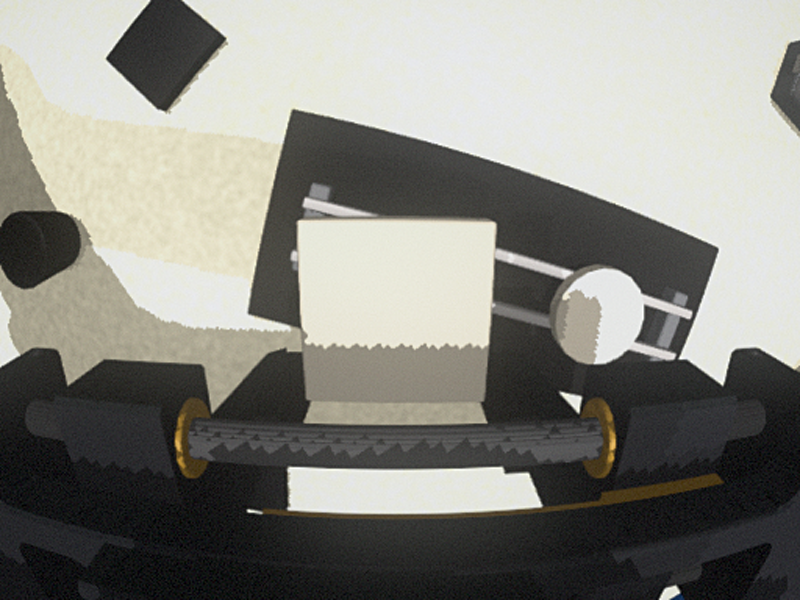

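View pics/s5.png

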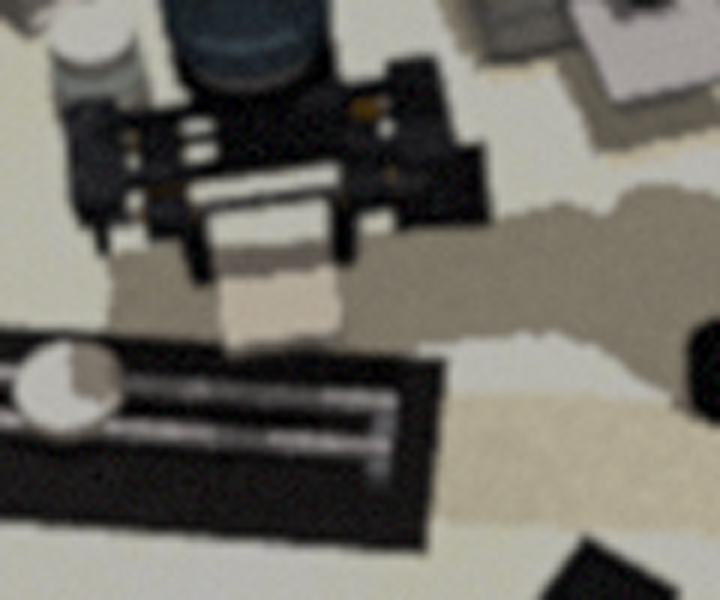

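The tile is held level and doesn't swing in the grip. I'll put it back on the bars and regrip at its middle. Then I can turn it upright in the pads by lowering its port-side end against the shelf's front edge.

>>> apply_moves:
  targets: [0,0,30,0,0,0,30,0,0,0,22,0,0,0,11,0,0,0,6,0]

```text
clock: 6.75
eef_pos: [0.5389, 0.1743, 0.0524]
ee_rot: [-0.92, -3.004, -0.0]
contact_force: [0.4, -0.1, -1.8]
gripper_width: 0.681
```

>>> apply_moves:
  targets: [0,0,0,0,0,0,0,0,0,0,0,0,0,0,0,0,0,0,0,0]
  claw: 0

```text
clock: 7.38
eef_pos: [0.5389, 0.1741, 0.0528]
ee_rot: [0.921, 3.003, 0.0]
contact_force: [-0.3, 0.0, 0.7]
gripper_width: 0.999
```

>>> apply_moves:
  targets: [0,0,-1,0,8,0,0,0,10,0,0,0,7,0,0,0,0,0,0,0]

```text
clock: 8.0
eef_pos: [0.5173, 0.1888, 0.0538]
ee_rot: [-0.918, -3.004, 0.0]
contact_force: [1.0, -0.0, -0.1]
gripper_width: 0.998
```

```bash
python3 -c "
from wr import *
from plan import plan
plan([.5384,.1739,.052],55.6,1); wcap('w6')"
```

```text
clock 8.00 tcp mm [517.3 188.8  53.8] yawY 56.01 tilt [-4.e-04  1.e-04 -1.e+00] F [ 1.  -0.  -0.1] w 0.998
D [ 21.1 -14.9  -1.8] in tool [-25.8  -0.6   1.8] turn 0.007 rows 1
[-26, -1, 2, np.float64(0.007)]
```

View pics/w6.png

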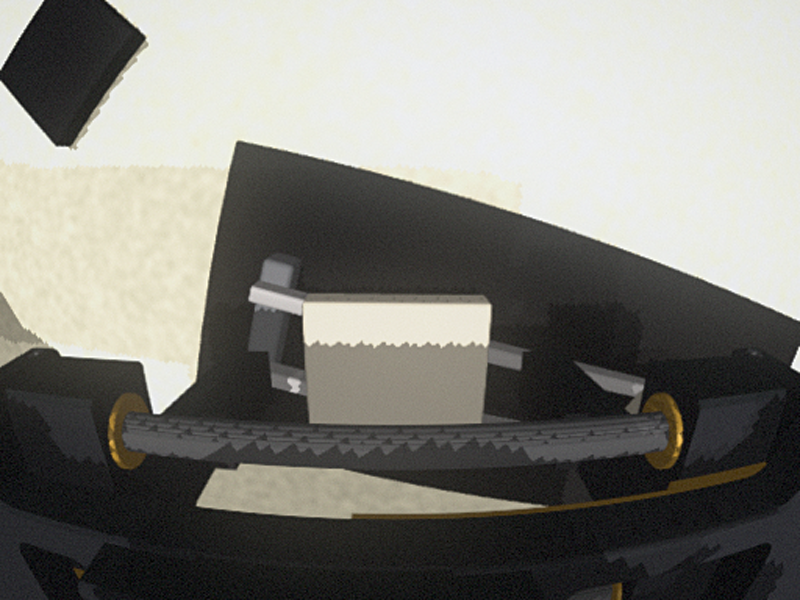

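>>> apply_moves:
  targets: [0,0,1.5,0,0,0,0,0,0,0,0,0,0,0,0,0,0,0,0,0]
  claw: 1

```text
clock: 8.68
eef_pos: [0.5181, 0.188, 0.0522]
ee_rot: [-0.921, -3.004, 0.0]
contact_force: [0.0, 0.5, -1.2]
gripper_width: 0.676
```

>>> apply_moves:
  targets: [0,0,0,0,0,0,-8,0,0,0,-30,0,0,0,-40,0,0,0,-30,0]

```text
clock: 9.3
eef_pos: [0.5182, 0.1883, 0.1622]
ee_rot: [0.92, 3.003, 0.001]
contact_force: [0.8, 0.2, -2.3]
gripper_width: 0.678
```

```bash
python3 -c "
from wr import *
from plan import plan
import numpy as np
# meter guess: yaw -27.4, face centre
for k,(tc) in {'avg':(682.5,-210)}.items():
    y=np.radians(-27.4); ex=np.array([np.cos(y),np.sin(y)]); ey=np.array([-ex[1],ex[0]])
    f=np.array(tc)-132*ex; print('face',f,'edge',f-58*ex,'key',np.array(tc)-70*ex-45*ey)
    t=f-(58+60)*ex; print(t)
    plan([t[0]/1000,t[1]/1000,.16],62.6,8)
c=load('w6'); print((wcast(c,np.array([[303,303],[490,304]])/1.5625-.2,.04)-c['p'])@c['Rt']*1000)
"
```

```text
face [ 565.30836916 -149.25362841] edge [ 513.81507682 -122.56204089] key [ 599.64393273 -217.7377074 ]
[460.54615372 -94.9500538 ]
clock 9.30 tcp mm [518.2 188.3 162.2] yawY 55.94 tilt [ 9.e-04  5.e-04 -1.e+00] F [ 0.8  0.2 -2.3] w 0.678
D [ -57.6 -283.3   -2.2] in tool [-110.9 -267.     2. ] turn -0.116 rows 8
[-14, -33, 0, np.float64(-0.015), -13, -34, 0, np.float64(-0.015), -13, -34, 1, np.float64(-0.015), -12, -34, 0, np.float64(-0.015), -12, -34, 0, np.float64(-0.015)]
[-12, -34, 0, np.float64(-0.015), -10, -35, 1, np.float64(-0.015), -11, -34, 0, np.float64(-0.015)]
[[ 28.58920482 -28.68968424  13.78440028]
 [ 28.17634226  29.63976336  13.77721565]]
```

```bash
python3 plan.py .632 -.184 .27 62.6 9
```

```text
clock 9.30 tcp mm [518.2 188.3 162.2] yawY 55.94 tilt [ 9.e-04  5.e-04 -1.e+00] F [ 0.8  0.2 -2.3] w 0.678
D [ 113.8 -372.3  107.8] in tool [-302.9 -244.6 -107.9] turn -0.116 rows 9
[-34, -27, -12, np.float64(-0.013), -33, -28, -12, np.float64(-0.013), -33, -28, -12, np.float64(-0.013), -32, -28, -12, np.float64(-0.013), -33, -29, -12, np.float64(-0.013)]
[-31, -30, -12, np.float64(-0.013), -32, -29, -12, np.float64(-0.013), -31, -30, -12, np.float64(-0.013), -31, -31, -12, np.float64(-0.013)]
```

>>> apply_moves:
  targets: [-34,-27,-14,-0.013,-33,-28,-14,-0.013,-33,-28,-14,-0.013,-32,-28,-14,-0.013,-33,-29,-14,-0.013]

```text
clock: 9.93
eef_pos: [0.5816, -0.02, 0.2311]
ee_rot: [-0.821, -3.032, -0.0]
contact_force: [0.6, 0.4, -1.6]
gripper_width: 0.678
```

>>> apply_moves:
  targets: [-31,-30,-13,-0.013,-32,-29,-12,-0.013,-31,-30,-12,-0.013,-31,-31,0,-0.013,0,0,0,0]

```text
clock: 10.55
eef_pos: [0.6319, -0.1895, 0.2669]
ee_rot: [-0.753, -3.05, 0.003]
contact_force: [-0.1, 0.7, -2.4]
gripper_width: 0.676
```

>>> apply_moves:
  targets: [0,0,0,0,0,0,0,0,0,0,0,0,0,0,0,0,0,0,0,0]

```text
clock: 11.18
eef_pos: [0.6322, -0.1843, 0.2672]
ee_rot: [-0.743, -3.052, 0.0]
contact_force: [-0.4, -0.3, -2.1]
gripper_width: 0.678
```

```bash
python3 -c "
from wr import *
from plan import plan
plan([.632,-.184,.27],62.6,1); wcap('w7')"
```

```text
clock 11.18 tcp mm [ 632.2 -184.3  267.2] yawY 62.64 tilt [-1.e-04 -0.e+00 -1.e+00] F [-0.4 -0.3 -2.1] w 0.678
D [-0.2  0.3  2.8] in tool [ 0.3  0.2 -2.8] turn 0.001 rows 1
[0, 0, -3, np.float64(0.001)]
```

View pics/w7.png

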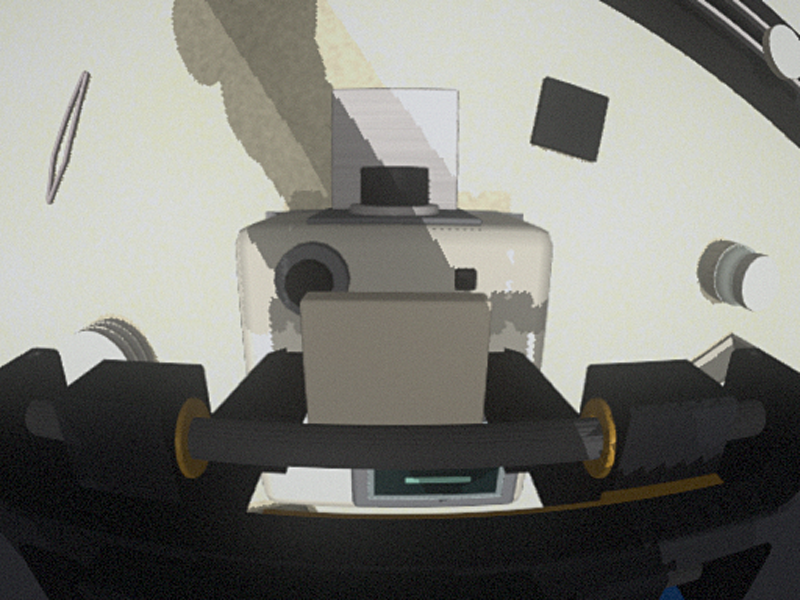

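The shelf's front corners are at (333,89) and (459,90), the nose front at (361–428,167), the round key at (310,281) and the small square key at (465,279). The tile is held level.

```bash
python3 -c "
from wr import *
c=load('w7')
def r(px,z):
    P=wcast(c,np.array(px)/1.5625-.2,z); return P.round(4)*1000
sh=r([[332,89],[459,90]],.06); d=sh[1]-sh[0]; print('shelf',sh,np.linalg.norm(d),'yaw y',np.degrees(np.arctan2(d[1],d[0])))
print('nose front sides z.09',r([[361,167],[428,167]],.09),'front top .112',r([[395,167]],.112))
# key: dark blob inside collar
g=c['pixels'].max(2); m=np.zeros(g.shape,np.uint8); m[150:187,172:228]=g[150:187,172:228]<60
k,l,st,ce=cv2.connectedComponentsWithStats(m); print(st[1:],ce[1:]); i=l[179,197]
print('key',r([(ce[i]+.2)*1.5625],.16), r([[312,281]],.16),'read',r([[465,279]],.144))
m=sh.mean(0)[:2]; y=np.arctan2(d[1],d[0])-np.pi/2; ex=np.array([np.cos(y),np.sin(y)]); ey=np.array([-ex[1],ex[0]])
f=m+58*ex; print('yaw',np.degrees(y),'face',f,'key pred',f+62*ex-45*ey,'read pred',f+62*ex+40*ey)
"
```

```text
shelf [[ 496.  -163.7   60. ]
 [ 537.9  -84.6   60. ]] 89.51212208410664 yaw y 62.089418299176074
nose front sides z.09 [[ 557.5 -170.2   90. ]
 [ 577.3 -132.1   90. ]] front top .112 [[ 568.  -151.1  112. ]]
[[199 155   2   1   2]
 [202 156   1   1   1]
 [204 156   3   2   4]
 [208 157  16  22  38]
 [182 166  32  21 535]
 [222 181   1   1   1]] [[199.5        155.        ]
 [202.         156.        ]
 [205.         156.5       ]
 [217.39473684 166.36842105]
 [197.46728972 176.99813084]
 [222.         181.        ]]
key [[ 597.4 -216.3  160. ]] [[ 600.1 -216.   160. ]] read [[ 639.8 -145.1  144. ]]
yaw -27.91058170082393 face [ 568.20339332 -151.29939545] key pred [ 601.92731729 -220.08672678] read pred [ 641.71522442 -144.97399519]
```

```bash
python3 plan.py .4975 -.1139 .110 62.2 4
```

```text
clock 11.22 tcp mm [ 632.2 -184.4  267.2] yawY 62.63 tilt [-1.e-04 -1.e-04 -1.e+00] F [ 0.1  0.4 -1.4] w 0.678
D [-134.7   70.5 -157.2] in tool [152.    0.8 157.2] turn 0.008 rows 4
[38, 0, 39, np.float64(0.002), 38, 0, 40, np.float64(0.002), 38, 0, 39, np.float64(0.002), 38, 0, 39, np.float64(0.002)]
```

>>> apply_moves:
  targets: [45,0,15,0.008,45,0,30,0,40,1,40,0,22,0,40,0,0,0,32,0]

```text
clock: 11.85
eef_pos: [0.4963, -0.1124, 0.1091]
ee_rot: [-0.753, -3.048, 0.001]
contact_force: [0.8, -1.7, -2.4]
gripper_width: 0.676
```

>>> apply_moves:
  targets: [0,0,0,0,0,0,0,0,0,0,0,0,0,0,0,0,0,0,0,0]

```text
clock: 12.48
eef_pos: [0.4984, -0.1131, 0.1106]
ee_rot: [0.756, 3.049, -0.0]
contact_force: [-0.1, 0.0, -1.7]
gripper_width: 0.673
```

```bash
cat > look.py <<'E'
from wr import *; import sys
from plan import plan
n=sys.argv[1]; plan([.4975,-.1139,.102],62.2,1); wcap('w'+n)
ims=[]
for cam,X in (('side',[.53,-.13,.08]),('scene',[.53,-.13,.08])):
    c=manip.capture(cam); u,v=proj(c,X)[0].astype(int); np.savez(f'pics/{cam}{n}.npz',**c)
    ims.append(cv2.resize(c['pixels'][v-45:v+45,u-50:u+50,::-1],(400,360),interpolation=2))
cv2.imwrite(f'pics/o{n}.png',np.hstack(ims))
E
python3 look.py 8
```

```text
clock 12.47 tcp mm [ 498.4 -113.1  110.6] yawY 62.16 tilt [ 7.e-04 -3.e-04 -1.e+00] F [-0.1  0.  -1.7] w 0.673
D [-0.9 -0.8 -8.6] in tool [ 0.4 -1.1  8.6] turn -0.001 rows 1
[0, -1, 9, np.float64(-0.001)]
```

View pics/o8.png

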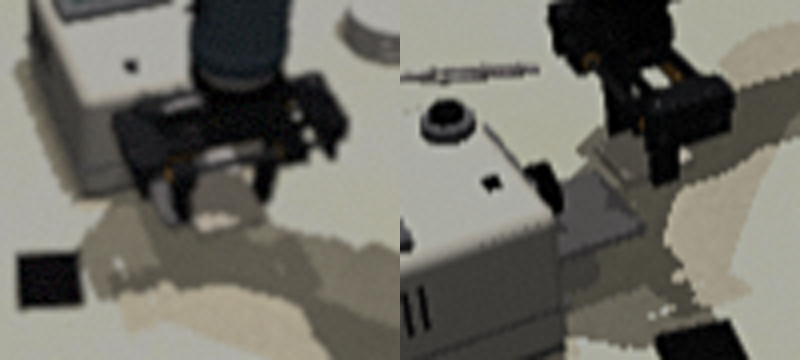

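View pics/w8.png

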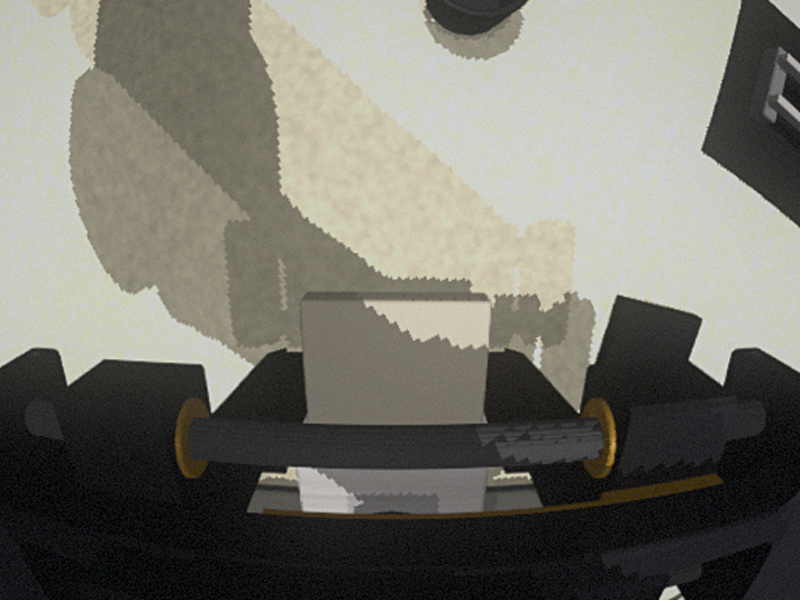

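>>> apply_moves:
  targets: [0,0,12,0,0,0,10,0,0,0,3,0,0,0,1,0,0,0,1,0]

```text
clock: 13.25
eef_pos: [0.4973, -0.1127, 0.0835]
ee_rot: [-0.755, -3.048, 0.001]
contact_force: [-6.5, 1.5, 11.3]
gripper_width: 0.677
```

>>> apply_moves:
  targets: [0.5,0,3,0,0.5,0,3,0,0,0,3,0,-0.5,0,3,0,-1,0,3,0]

```text
clock: 13.88
eef_pos: [0.4983, -0.1134, 0.069]
ee_rot: [-0.756, -3.049, 0.002]
contact_force: [-5.0, 0.5, 11.8]
gripper_width: 0.679
```

```bash
python3 look.py 9
```

```text
clock 13.88 tcp mm [ 498.3 -113.4   69. ] yawY 62.15 tilt [-4.0e-04 -1.1e-03 -1.0e+00] F [-5.   0.5 11.8] w 0.679
D [-0.8 -0.5 33. ] in tool [  0.5  -0.9 -33. ] turn -0.001 rows 1
[0, -1, -33, np.float64(-0.001)]
```

View pics/w9.png

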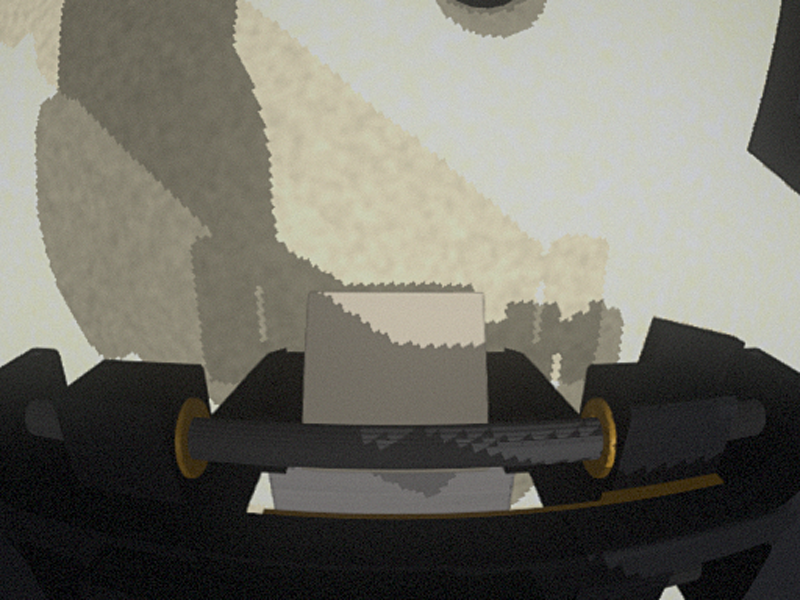

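```bash
cat > tilt.py <<'E'
from wr import *; import sys
def tilt(n,box=(310,480,300,415)):
    c=load(n); x0,x1,y0,y1=[int(b/1.5625) for b in box]
    u,v=np.meshgrid(np.arange(x0,x1),np.arange(y0,y1)); uv=np.c_[u.ravel(),v.ravel()]
    z=c['z_map'][v,u].ravel(); o,d=wray(c,uv); T=c['tool_from_camera']
    dc=(d@c['Rt']@T[:3,:3]); P=dc*(z/dc[:,2])[:,None]; P=P@T[:3,:3].T+T[:3,3]  # tool coords
    P=P[z>0]*1000
    for _ in range(3):
        A=np.c_[P[:,0],P[:,1],np.ones(len(P))]
        m=P.mean(0); n_=np.linalg.svd(P-m,full_matrices=False)[2][2]; r=abs((P-m)@n_); P=P[r<max(3*np.median(r),1)]
    n_=n_*np.sign(-n_[2]); print('n',n_.round(3),'rms %.2f'%r.std(),'tilt about y deg %.1f'%np.degrees(np.arctan2(n_[0],-n_[2])),'centroid',m.round(1),'xr',P[:,0].min().round(1),P[:,0].max().round(1),'zr',P[:,2].min().round(1),P[:,2].max().round(1))
if __name__=='__main__': tilt(sys.argv[1],tuple(int(a) for a in sys.argv[2:6]) if len(sys.argv)>2 else (310,480,300,415))
E
python3 tilt.py w8; python3 tilt.py w9
```

```text
n [-0.001 -0.001 -1.   ] rms 0.29 tilt about y deg -0.0 centroid [10.8 -0.5 12.4] xr -10.2 30.0 zr 11.3 13.5
n [ 0.537 -0.001 -0.843] rms 0.31 tilt about y deg 32.5 centroid [10.3 -0.4 15.3] xr -6.0 26.5 zr 4.3 26.6
```

View pics/o9.png

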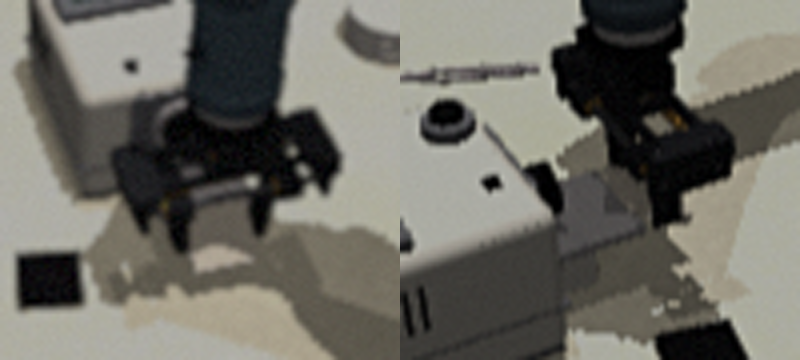

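>>> apply_moves:
  targets: [-0.8,0,3,0,-1,0,3,0,-1.5,0,2.5,0,-1.8,0,2,0,-2,0,1.5,0]

```text
clock: 14.65
eef_pos: [0.5043, -0.1165, 0.057]
ee_rot: [-0.755, -3.049, 0.002]
contact_force: [-7.1, 1.4, 11.8]
gripper_width: 0.676
```

```bash
python3 look.py 10; python3 tilt.py w10
```

```text
clock 14.65 tcp mm [ 504.3 -116.5   57. ] yawY 62.17 tilt [-1.1e-03 -8.0e-04 -1.0e+00] F [-7.1  1.4 11.8] w 0.676
D [-6.8  2.6 45. ] in tool [  7.2  -1.  -45. ] turn -0.001 rows 1
[7, -1, -45, np.float64(-0.001)]
n [ 0.885 -0.001 -0.465] rms 0.25 tilt about y deg 62.3 centroid [ 9.1 -0.3 15.8] xr -1.3 20.5 zr -3.7 38.1
```

View pics/w10.png

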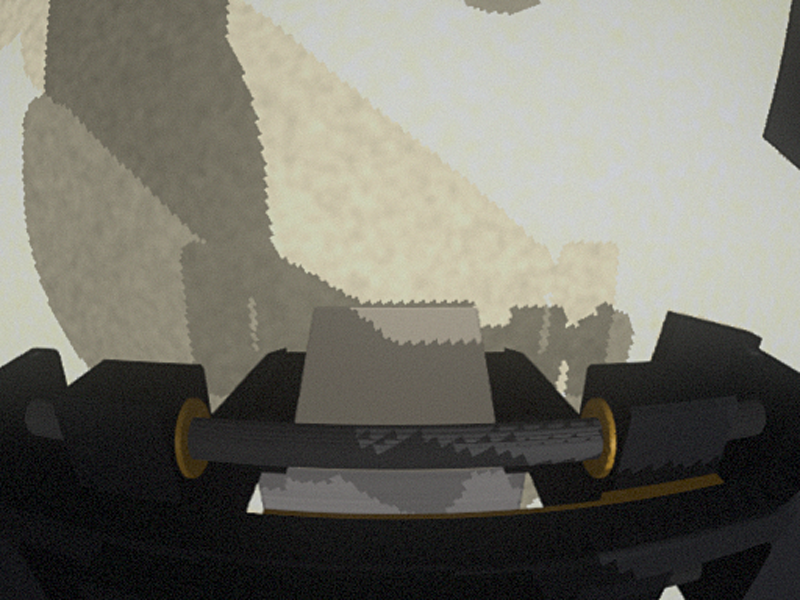

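>>> apply_moves:
  targets: [-1.3,0,1.2,0,-1.3,0,1,0,-1,0,1,0,0,0,0,0,0,0,0,0]

```text
clock: 15.42
eef_pos: [0.5069, -0.1175, 0.0534]
ee_rot: [-0.754, -3.048, 0.001]
contact_force: [-5.8, 2.4, 7.8]
gripper_width: 0.676
```

>>> apply_moves:
  targets: [8,0,0,0,5,0,0,0,0,0,-20,0,0,0,-25,0,0,0,-10,0]

```text
clock: 16.05
eef_pos: [0.4978, -0.1124, 0.1102]
ee_rot: [0.755, 3.046, 0.0]
contact_force: [0.8, -0.3, -1.7]
gripper_width: 0.677
```

```bash
python3 look.py 11; python3 tilt.py w11
```

```text
clock 16.05 tcp mm [ 497.8 -112.4  110.2] yawY 62.16 tilt [ 3.2e-03 -7.0e-04 -1.0e+00] F [ 0.8 -0.3 -1.7] w 0.677
D [-0.3 -1.5 -8.2] in tool [-0.4 -1.5  8.2] turn -0.001 rows 1
[0, -1, 8, np.float64(-0.001)]
n [-0.999  0.005 -0.032] rms 2.71 tilt about y deg -88.1 centroid [ 7.7 -0.4 25.5] xr -8.3 18.1 zr -7.5 112.5
```

View pics/w11.png

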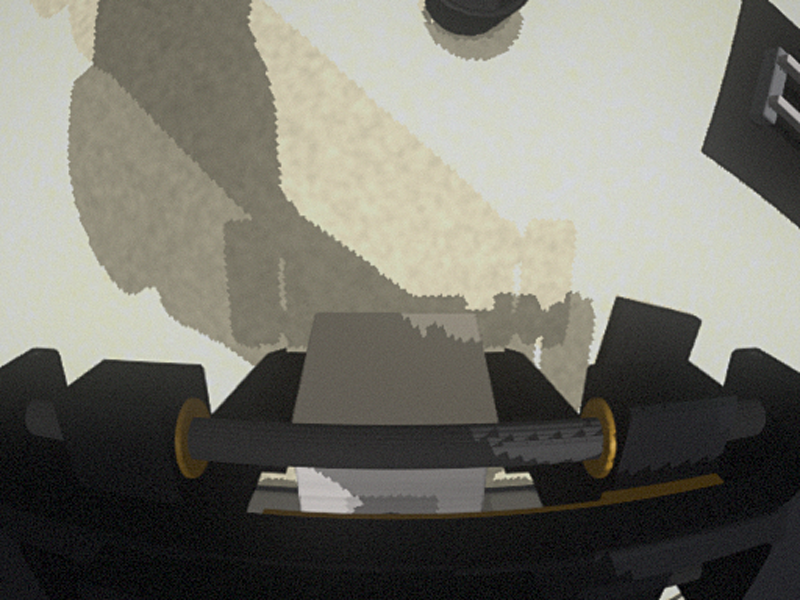

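View pics/o11.png

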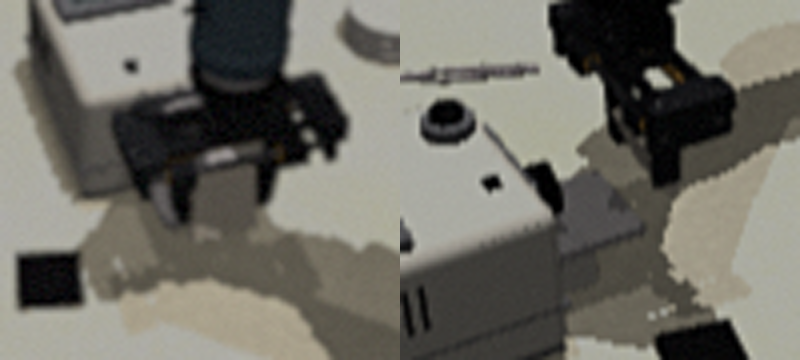

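```bash
python3 tilt.py w11 320 475 320 415
```

```text
n [ 0.938  0.    -0.347] rms 0.24 tilt about y deg 69.7 centroid [ 8.3  0.4 13.4] xr 0.5 16.8 zr -6.9 36.8
```

>>> apply_moves:
  targets: [-15,-1,0,0,-20,-0.5,0,0,-20,0,0,0,-7,0,0,0,0,0,0,0]

```text
clock: 16.82
eef_pos: [0.5506, -0.1425, 0.1074]
ee_rot: [-0.756, -3.048, -0.0]
contact_force: [-0.4, 1.2, -2.1]
gripper_width: 0.678
```

>>> apply_moves:
  targets: [-2,0,0,0,-2,0,0,0,-2,0,0,0,-1,0,0,0,-1,0,0,0]

```text
clock: 17.45
eef_pos: [0.5577, -0.1462, 0.108]
ee_rot: [0.755, 3.049, -0.0]
contact_force: [-0.2, 0.2, -1.6]
gripper_width: 0.679
```

```bash
python3 look.py 12; python3 tilt.py w12 320 475 320 415; python3 -c "
from plan import *
s,p,R=pose(); ex=np.array([.885,-.466]);ey=-np.array([-.466,-.885]); d=p[:2]*1000-[568,-151.2]; print('x',d@ex,'y',d@ey)"
```

```text
clock 17.45 tcp mm [ 557.7 -146.2  108. ] yawY 62.17 tilt [ 0. -0. -1.] F [-0.2  0.2 -1.6] w 0.679
D [-60.2  32.3  -6. ] in tool [68.3  0.4  6. ] turn -0.000 rows 1
[68, 0, 6, np.float64(-0.0)]
n [ 0.938 -0.    -0.347] rms 0.24 tilt about y deg 69.7 centroid [ 8.3  0.4 13.4] xr 0.5 16.8 zr -6.9 36.6
x -11.478711856129088 y -0.36761802729355747
```

View pics/w12.png

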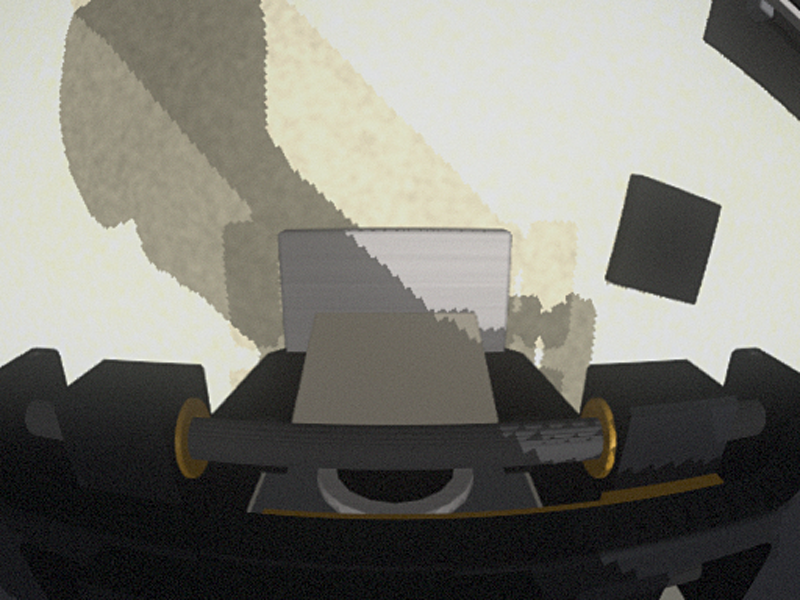

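View pics/o12.png

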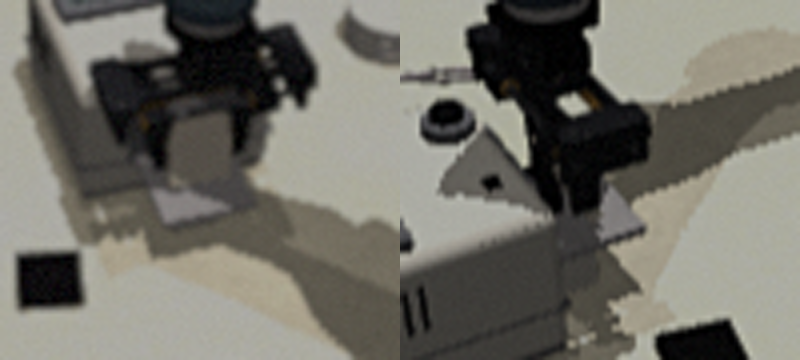

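```bash
python3 -c "
from wr import *
c=load('w12')
sh=wcast(c,np.array([[281,232],[511,232]])/1.5625-.2,.06); print(((sh-c['p'])@c['Rt']*1000).round(1), np.linalg.norm(sh[1]-sh[0]), np.degrees(np.arctan2(*(sh[1]-sh[0])[1::-1])))
t=wcast(c,np.array([[316,313],[476,313]])/1.5625-.2,.066); print(((t-c['p'])@c['Rt']*1000).round(1))"
```

```text
[[ 46.8 -43.2  48. ]
 [ 46.7  43.9  48. ]] 0.08712383496044018 62.09864635376701
[[ 16.7 -29.8  42. ]
 [ 16.6  30.5  42. ]]
```

>>> apply_moves:
  targets: [-1.5,0,0,0,-1.5,0,0,0,-1,0,0,0,-1,0,0,0,-1,0,0,0]

```text
clock: 18.23
eef_pos: [0.5593, -0.147, 0.1072]
ee_rot: [-0.752, -3.042, 0.0]
contact_force: [-11.8, 5.9, 4.4]
gripper_width: 0.676
```

>>> apply_moves:
  targets: [-1,0,0,0,-1,0,0,0,-1,0,0,0,0,0,0,0,0,0,0,0]

```text
clock: 18.85
eef_pos: [0.5609, -0.148, 0.1064]
ee_rot: [-0.751, -3.04, 0.0]
contact_force: [-12.7, 5.5, 2.4]
gripper_width: 0.677
```

```bash
python3 look.py 13; python3 tilt.py w13 320 475 320 415; python3 -c "
from plan import *
s,p,R=pose(); ex=np.array([.885,-.466]);ey=-np.array([-.466,-.885]); d=p[:2]*1000-[568,-151.2]; print('x',d@ex,'y',d@ey)"
```

```text
clock 18.85 tcp mm [ 560.9 -148.   106.4] yawY 62.26 tilt [-0.0103  0.0025 -0.9999] F [-12.7   5.5   2.4] w 0.677
D [-63.4  34.1  -4.4] in tool [71.9  0.6  5.1] turn 0.001 rows 1
[72, 1, 5, np.float64(0.001)]
n [ 0.971 -0.    -0.241] rms 0.22 tilt about y deg 76.1 centroid [ 9.   0.4 12.2] xr 2.8 16.0 zr -11.1 40.0
x -7.77695025872659 y -0.4010761949053701
```

View pics/w13.png

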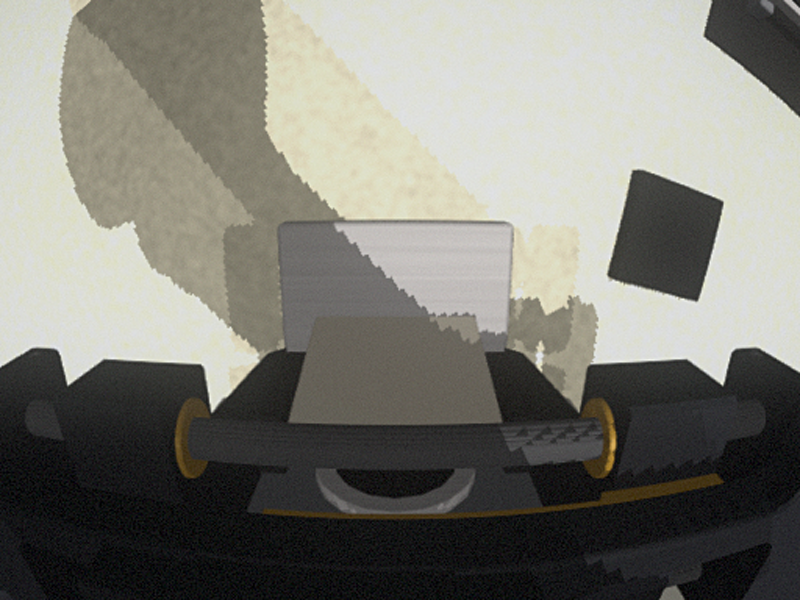

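>>> apply_moves:
  targets: [-1.5,0,0,0,-1.5,0,0,0,-1.5,0,0,0,-1.5,0,0,0,0,0,0,0]

```text
clock: 19.62
eef_pos: [0.5649, -0.1501, 0.1052]
ee_rot: [-0.749, -3.037, -0.001]
contact_force: [-12.4, 7.2, -3.0]
gripper_width: 0.678
```

```bash
python3 look.py 14; python3 tilt.py w14 320 475 325 415; python3 -c "
from plan import *
s,p,R=pose(); ex=np.array([.885,-.466]);ey=-np.array([-.466,-.885]); d=p[:2]*1000-[568,-151.2]; print('x',d@ex,'y',d@ey)"
```

```text
clock 19.62 tcp mm [ 564.9 -150.1  105.2] yawY 62.28 tilt [-0.0134  0.0037 -0.9999] F [-12.4   7.2  -3. ] w 0.678
D [-67.4  36.2  -3.2] in tool [76.4  0.7  4.2] turn 0.001 rows 1
[76, 1, 4, np.float64(0.001)]
n [ 0.995  0.001 -0.098] rms 0.21 tilt about y deg 84.4 centroid [10.3  0.4  7.1] xr 7.0 13.8 zr -17.7 39.3
x -3.279299170455206 y -0.4704710199077853
```

View pics/w14.png

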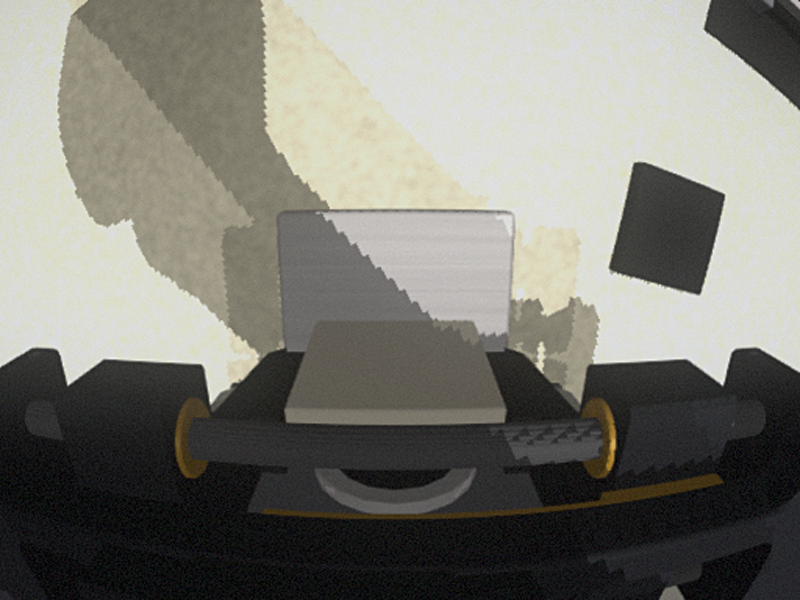

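>>> apply_moves:
  targets: [-1.5,0,0,0,-1.5,0,0,0,-1,0,0,0,0,0,0,0,0,0,0,0]

```text
clock: 20.4
eef_pos: [0.5676, -0.1515, 0.1047]
ee_rot: [-0.749, -3.035, -0.001]
contact_force: [-13.5, 8.6, -4.7]
gripper_width: 0.676
```

```bash
cat > st.sh <<'E'
python3 look.py $1; python3 tilt.py w$1 320 475 330 400; python3 -c "
from plan import *
s,p,R=pose(); ex=np.array([.885,-.466]);ey=-np.array([-.466,-.885]); d=p[:2]*1000-[568,-151.2]; print('x',d@ex,'y',d@ey)"
E
bash st.sh 15
```

```text
clock 20.40 tcp mm [ 567.6 -151.5  104.7] yawY 62.29 tilt [-0.015   0.0044 -0.9999] F [-13.5   8.6  -4.7] w 0.676
D [-70.1  37.6  -2.7] in tool [79.5  0.7  4. ] turn 0.002 rows 1
[79, 1, 4, np.float64(0.002)]
n [-1.    -0.001 -0.01 ] rms 0.19 tilt about y deg -89.4 centroid [12.2  0.4  6.6] xr 11.1 13.2 zr -17.5 38.0
x -0.20522215919329342 y -0.43525928827594856
```

View pics/w15.png

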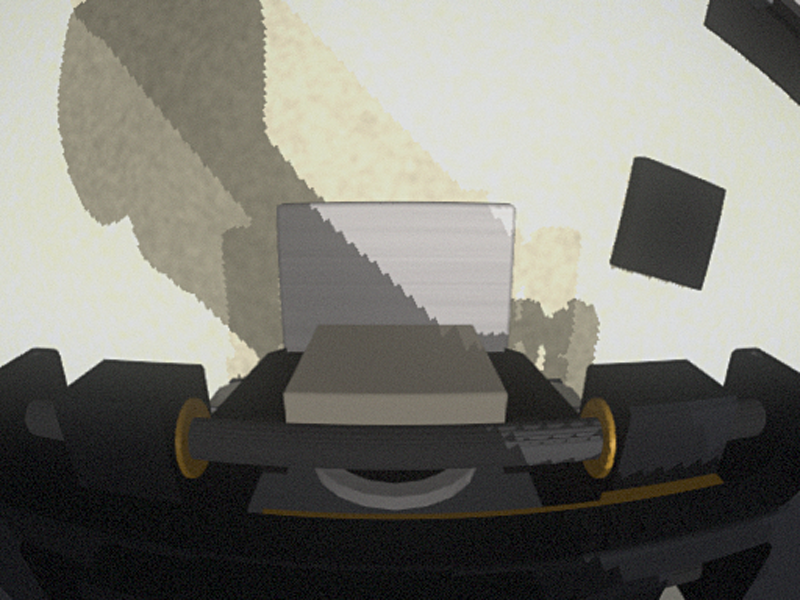

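>>> apply_moves:
  targets: [2.5,0,0,0,2,0,0,0,0,0,1,0,0,0,1,0,0,0,0,0]

```text
clock: 21.18
eef_pos: [0.5675, -0.1515, 0.1053]
ee_rot: [-0.752, -3.043, 0.001]
contact_force: [-10.5, 3.9, 4.4]
gripper_width: 0.671
```

```bash
bash st.sh 16
```

```text
clock 21.18 tcp mm [ 567.5 -151.5  105.3] yawY 62.22 tilt [-0.0068  0.0013 -1.    ] F [-10.5   3.9   4.4] w 0.671
D [-70.   37.6  -3.3] in tool [79.4  0.6  3.8] turn 0.000 rows 1
[79, 1, 4, np.float64(0.0)]
n [-1.    -0.001 -0.004] rms 0.19 tilt about y deg -89.8 centroid [12.1  0.3  6.4] xr 11.2 13.0 zr -17.7 37.8
x -0.3448236573021283 y -0.43852342529606547
```

>>> apply_moves:
  targets: [1.5,0,0,0,0,0,1,0,0,0,1,0,0,0,1,0,0,0,0,0]

```text
clock: 21.95
eef_pos: [0.5675, -0.1513, 0.1037]
ee_rot: [-0.754, -3.046, 0.001]
contact_force: [-10.7, 4.0, 12.7]
gripper_width: 0.674
```

```bash
bash st.sh 17
```

```text
clock 21.95 tcp mm [ 567.5 -151.3  103.7] yawY 62.20 tilt [-4.e-03  2.e-04 -1.e+00] F [-10.7   4.   12.7] w 0.674
D [-70.   37.4  -1.7] in tool [79.4  0.4  2. ] turn 0.000 rows 1
[79, 0, 2, np.float64(0.0)]
n [-1.    -0.001 -0.001] rms 0.19 tilt about y deg -89.9 centroid [12.1  0.3  6.4] xr 11.1 13.0 zr -17.4 37.5
x -0.4079265035215663 y -0.22439481168313397
```

View pics/w17.png

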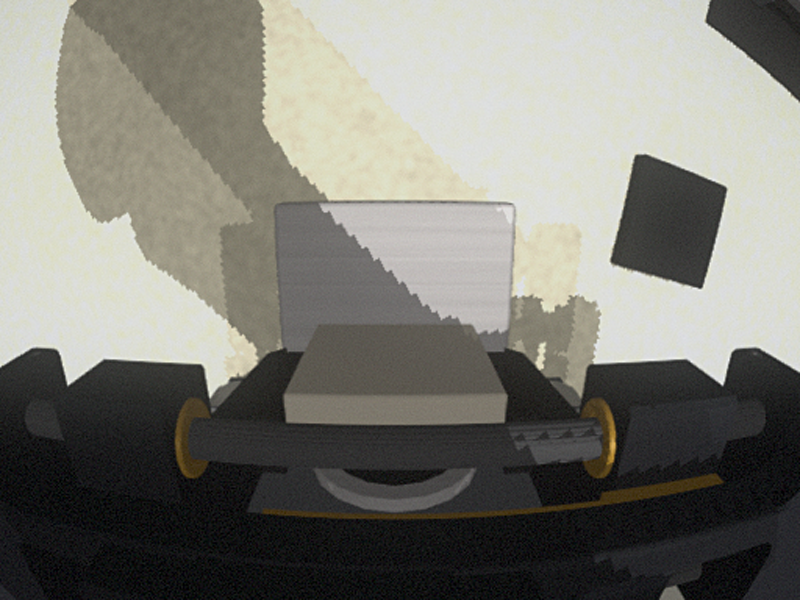

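View pics/o17.png

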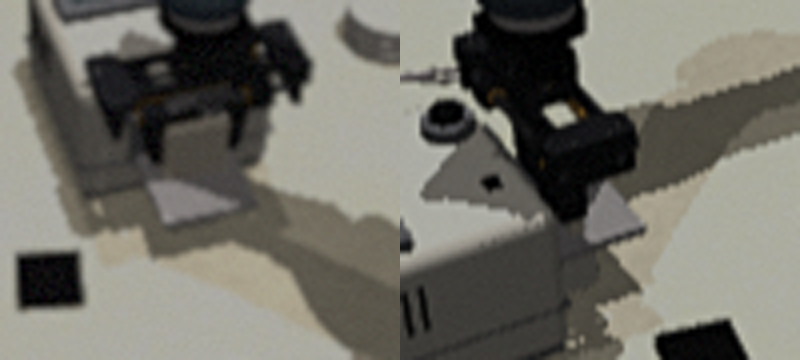

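>>> apply_moves:
  targets: [1,0,0,0,1,0,1,0,0,0,1,0,0,0,0,0,0,0,0,0]

```text
clock: 22.72
eef_pos: [0.5675, -0.1512, 0.1036]
ee_rot: [0.755, 3.049, -0.003]
contact_force: [-12.1, 1.7, 25.0]
gripper_width: 0.672
```

```bash
bash st.sh 18; grep -n . /dev/null; python3 -c "
import sys; sys.path.insert(0,'.')
"
```

```text
clock 22.73 tcp mm [ 567.5 -151.2  103.6] yawY 62.17 tilt [-4.0e-04 -1.7e-03 -1.0e+00] F [-12.1   1.7  25. ] w 0.672
D [-70.   37.3  -1.6] in tool [79.3  0.3  1.6] turn -0.001 rows 1
[79, 0, 2, np.float64(-0.001)]
n [ 1.     0.001 -0.003] rms 0.19 tilt about y deg 89.9 centroid [12.   0.3  6.3] xr 11.0 13.0 zr -17.2 37.4
x -0.45532692009736087 y -0.25509973185345103
```

>>> apply_moves:
  targets: [0,0,-1.5,0,0,0,-1.5,0,0,0,-0.8,0,0,0,0,0,0,0,0,0]

```text
clock: 23.5
eef_pos: [0.5672, -0.1513, 0.1045]
ee_rot: [-0.755, -3.049, -0.0]
contact_force: [-1.9, 1.3, -2.1]
gripper_width: 0.677
```

```bash
python3 plan.py .4975 -.1139 .11 62.2 1
```

```text
clock 23.50 tcp mm [ 567.2 -151.3  104.5] yawY 62.17 tilt [-5.e-04  2.e-04 -1.e+00] F [-1.9  1.3 -2.1] w 0.677
D [-69.7  37.4   5.5] in tool [79.1  0.5 -5.4] turn -0.001 rows 1
[79, 0, -5, np.float64(-0.001)]
```

>>> apply_moves:
  targets: [-0.3,0,1,0,0,0,0,0,0,0,0,0,0,0,0,0,0,0,0,0]

```text
clock: 24.12
eef_pos: [0.5674, -0.1512, 0.1038]
ee_rot: [-0.755, -3.049, 0.0]
contact_force: [-4.2, 2.1, 2.1]
gripper_width: 0.677
```

>>> apply_moves:
  targets: [0,0,0,0,0,0,0,0,0,0,0,0,0,0,0,0,0,0,0,0]
  claw: 0

```text
clock: 24.75
eef_pos: [0.5678, -0.1515, 0.1038]
ee_rot: [0.755, 3.049, 0.0]
contact_force: [-1.1, -0.1, -0.0]
gripper_width: 1.002
```

```bash
bash st.sh 19
```

```text
clock 24.75 tcp mm [ 567.8 -151.5  103.8] yawY 62.17 tilt [ 2.e-04 -0.e+00 -1.e+00] F [-1.1 -0.1 -0. ] w 1.002
D [-70.3  37.6  -1.8] in tool [79.7  0.4  1.8] turn -0.001 rows 1
[80, 0, 2, np.float64(-0.001)]
n [-1.     0.    -0.002] rms 0.19 tilt about y deg -89.9 centroid [12.7  0.4  5.6] xr 11.8 13.6 zr -17.7 35.8
x -0.16673201329832033 y -0.36464965173098496
```

View pics/w19.png

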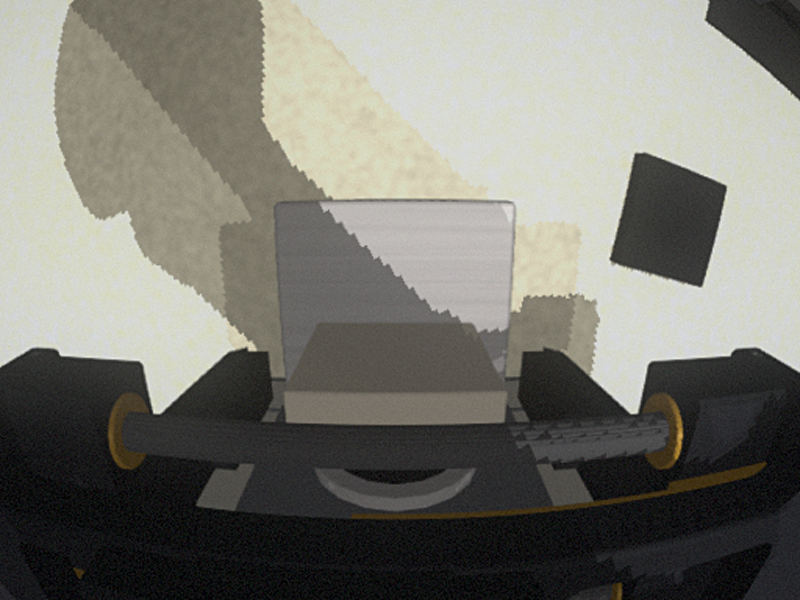

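View pics/o19.png

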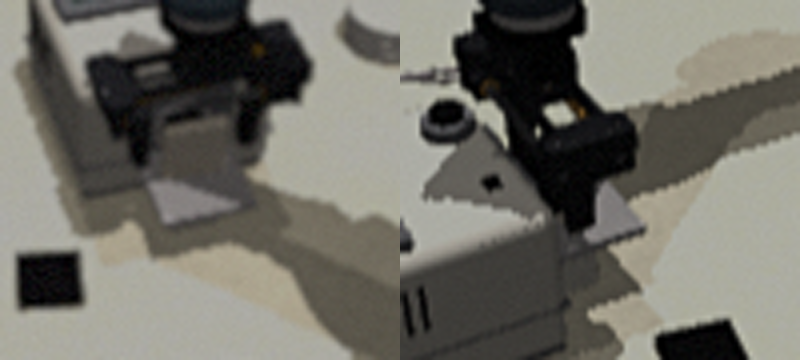

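>>> apply_moves:
  targets: [0,0,-5,0,0,0,-20,0,0,0,-30,0,0,0,0,0,0,0,0,0]

```text
clock: 25.52
eef_pos: [0.5676, -0.1517, 0.1591]
ee_rot: [0.756, 3.049, -0.001]
contact_force: [-0.7, 0.2, -0.0]
gripper_width: 0.998
```

>>> apply_moves:
  targets: [15,0,0,0,16,0,0,0,0,0,0,0,0,0,0,0,0,0,0,0]
  claw: 1

```text
clock: 26.15
eef_pos: [0.5407, -0.1373, 0.1587]
ee_rot: [0.756, 3.049, 0.0]
contact_force: [-0.5, 0.4, 0.1]
gripper_width: 0.457
```

```bash
bash st.sh 20
```

```text
clock 26.15 tcp mm [ 540.7 -137.3  158.7] yawY 62.14 tilt [ 2.e-04  1.e-04 -1.e+00] F [-0.5  0.4  0.1] w 0.457
D [-43.2  23.4 -56.7] in tool [49.2  0.5 56.7] turn -0.001 rows 1
[49, 0, 57, np.float64(-0.001)]
n [-0.979  0.007 -0.203] rms 3.27 tilt about y deg -78.3 centroid [-12.7   0.4  64. ] xr -21.6 9.5 zr -13.0 100.9
x -30.891458279709227 y -0.30250728814905176
```

View pics/w20.png

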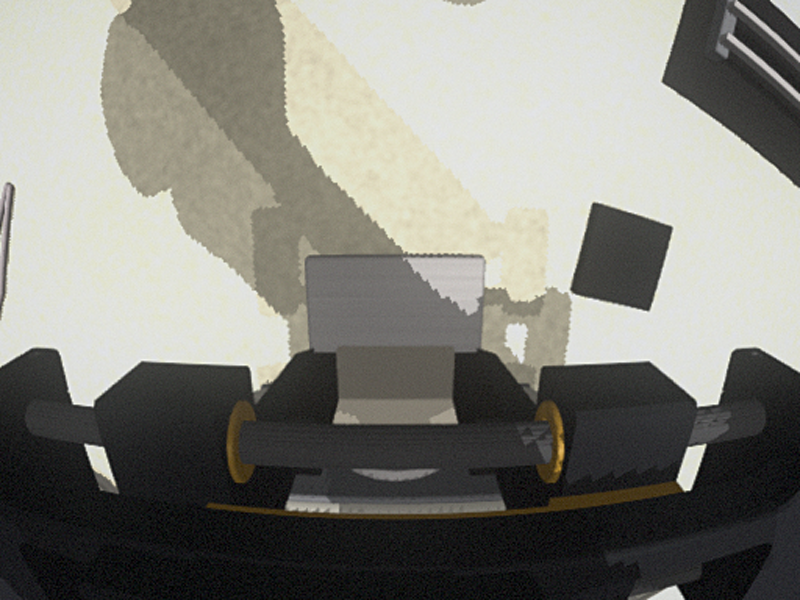

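View pics/o20.png

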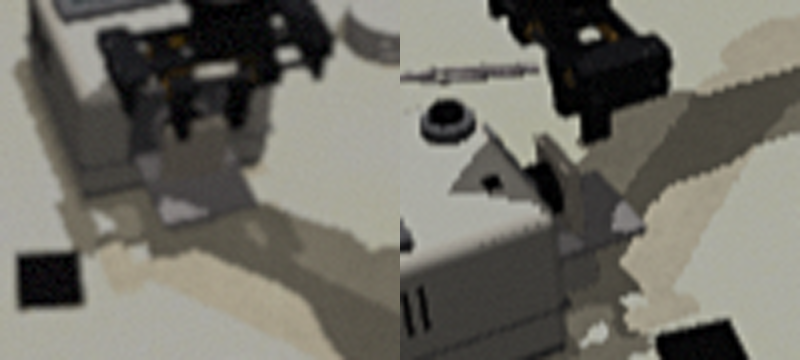

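>>> apply_moves:
  targets: [0,0,10,0,0,0,20,0,0,0,18,0,0,0,7,0,0,0,0,0]

```text
clock: 26.92
eef_pos: [0.5399, -0.1367, 0.103]
ee_rot: [-0.755, -3.048, -0.0]
contact_force: [0.7, -0.5, -0.3]
gripper_width: 0.004
```

>>> apply_moves:
  targets: [-2,0,0,0,-2,0,0,0,-1.5,0,0,0,-1,0,0,0,0,0,0,0]

```text
clock: 27.55
eef_pos: [0.5461, -0.14, 0.1039]
ee_rot: [0.756, 3.049, -0.0]
contact_force: [0.0, -0.2, -0.5]
gripper_width: 0.009
```

>>> apply_moves:
  targets: [-1,0,0,0,-1,0,0,0,-1,0,0,0,0,0,0,0,0,0,0,0]

```text
clock: 28.18
eef_pos: [0.5472, -0.1406, 0.1036]
ee_rot: [-0.754, -3.046, 0.0]
contact_force: [-5.8, 2.9, 5.1]
gripper_width: 0.006
```

```bash
bash st.sh 21
```

```text
clock 28.18 tcp mm [ 547.2 -140.6  103.6] yawY 62.20 tilt [-3.2e-03  5.0e-04 -1.0e+00] F [-5.8  2.9  5.1] w 0.006
D [-49.7  26.7  -1.6] in tool [56.5  0.5  1.8] turn 0.000 rows 1
[56, 0, 2, np.float64(0.0)]
n [-0.958  0.001 -0.287] rms 2.33 tilt about y deg -73.3 centroid [12.   0.3  7.9] xr -6.2 34.3 zr -60.4 45.8
x -23.32856682951543 y -0.30972830934863343
```

View pics/o21.png

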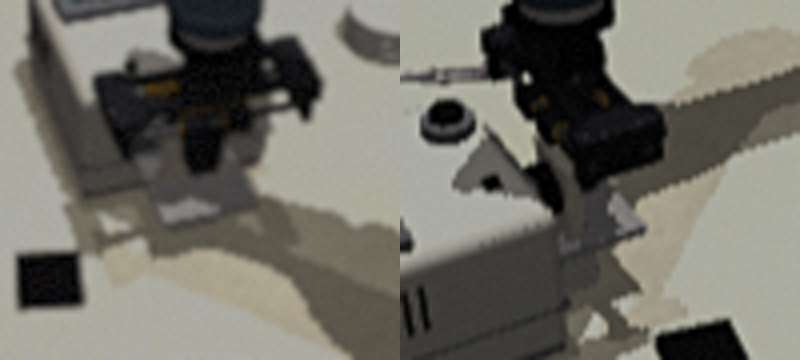

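View pics/w21.png

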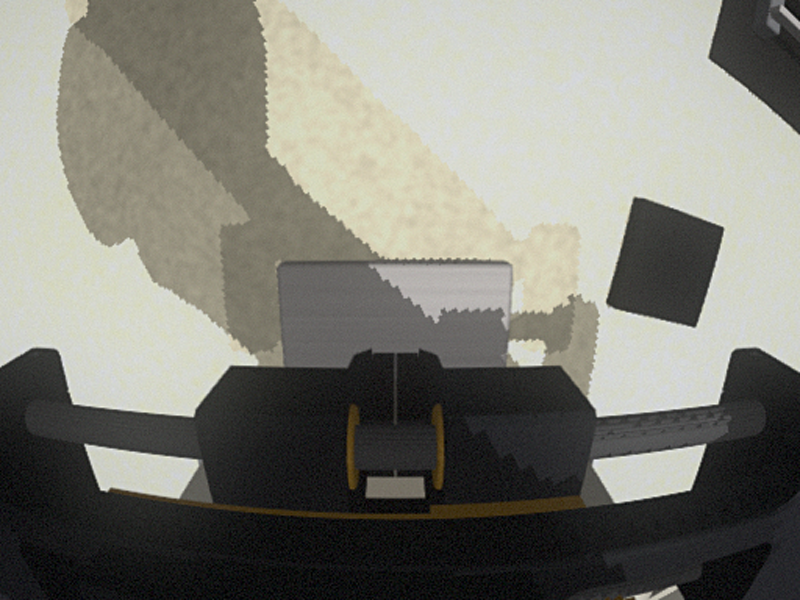

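>>> apply_moves:
  targets: [2,0,0,0,5,0,0,0,15,0,0,0,0,0,-30,0,0,0,-50,0]

```text
clock: 28.95
eef_pos: [0.5281, -0.131, 0.1836]
ee_rot: [-0.755, -3.047, -0.0]
contact_force: [0.1, -0.9, 1.1]
gripper_width: 0.001
```

```bash
bash st.sh 22; python3 plan.py .634 -.2355 .26 62.2 5
```

```text
clock 28.95 tcp mm [ 528.1 -131.   183.6] yawY 62.18 tilt [-2.7e-03  7.0e-04 -1.0e+00] F [ 0.1 -0.9  1.1] w 0.001
D [-30.6  17.1 -81.6] in tool [34.8  0.9 81.7] turn -0.000 rows 1
[35, 1, 82, np.float64(-0.0)]
n [-0.951 -0.007 -0.308] rms 2.34 tilt about y deg -72.0 centroid [ 0.4  0.6 38.7] xr -57.4 34.4 zr -60.4 185.0
x -42.01219366462159 y 0.23091637954316727
clock 29.10 tcp mm [ 530.9 -131.4  186.1] yawY 62.15 tilt [ 0.0052 -0.0016 -1.    ] F [ 0.6 -0.6  0.1] w 0.003
D [ 103.1 -104.1   73.9] in tool [-140.1  -43.8  -73.2] turn -0.001 rows 5
[-28, -9, -15, np.float64(-0.0), -28, -9, -14, np.float64(-0.0), -28, -8, -15, np.float64(-0.0), -28, -9, -15, np.float64(-0.0), -28, -9, -14, np.float64(-0.0)]
```

View pics/o22.png

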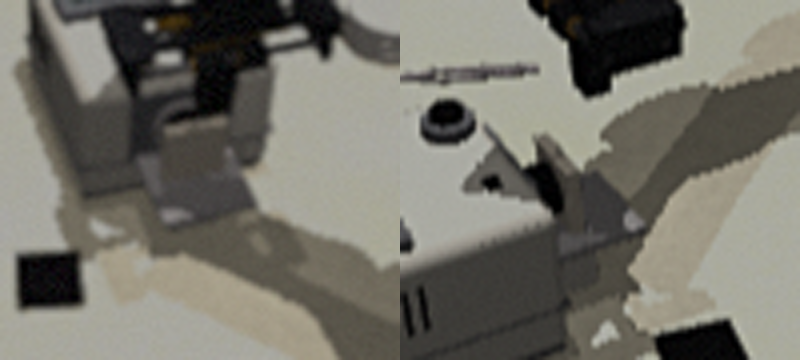

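>>> apply_moves:
  targets: [-28,-9,-30,0,-28,-9,-25,0,-28,-8,-18,0,-28,-9,0,0,-28,-9,0,0]

```text
clock: 29.72
eef_pos: [0.6327, -0.2363, 0.2554]
ee_rot: [-0.756, -3.048, 0.001]
contact_force: [0.2, -0.0, -0.1]
gripper_width: 0.008
```

>>> apply_moves:
  targets: [0,0,0,0,0,0,0,0,0,0,0,0,0,0,0,0,0,0,0,0]

```text
clock: 30.35
eef_pos: [0.6323, -0.2352, 0.257]
ee_rot: [0.755, 3.049, -0.0]
contact_force: [0.1, -0.2, 0.4]
gripper_width: 0.007
```

```bash
bash st.sh 23
```

```text
clock 30.35 tcp mm [ 632.3 -235.2  257. ] yawY 62.18 tilt [ 0.e+00 -2.e-04 -1.e+00] F [ 0.1 -0.2  0.4] w 0.007
D [-134.8  121.3 -155. ] in tool [175.9  44.4 154.9] turn -0.000 rows 1
[176, 44, 155, np.float64(-0.0)]
n [-0.951 -0.002 -0.308] rms 2.34 tilt about y deg -72.1 centroid [ 1.   0.4 37.1] xr -36.0 34.8 zr -60.5 122.6
x 96.25733862988996 y -44.501812011972284
```

View pics/w23.png

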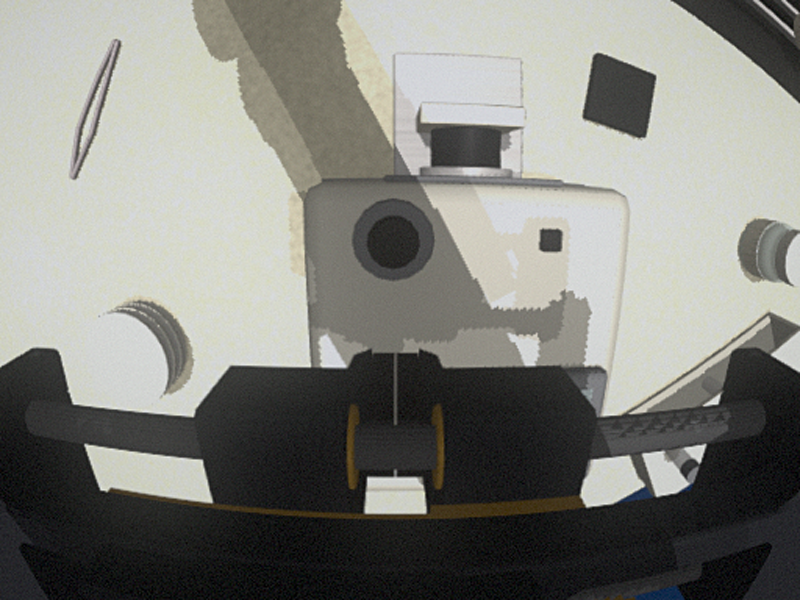

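View pics/o23.png

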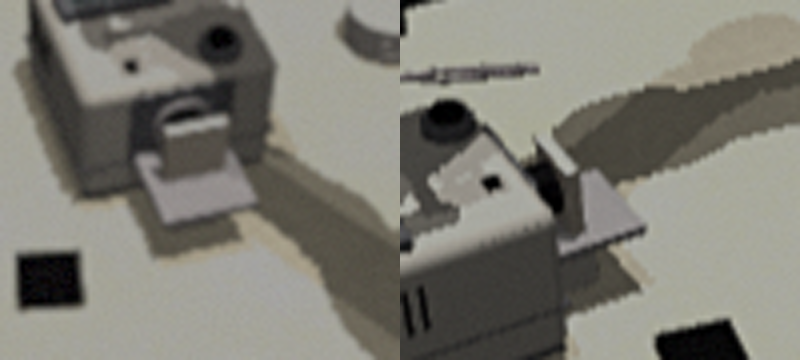

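```bash
python3 -c "
from wr import *
c=load('w23')
def T(px,z): return ((wcast(c,np.array(px)/1.5625-.2,z)-c['p'])@c['Rt']*1000).round(1)
print('key',T([[393,242]],.16), wcast(c,np.array([[393,242]])/1.5625-.2,.16).round(4))
print('tile top rear/front corners',T([[419,103],[525,107],[421,128],[523,129]],.12).tolist())
print('nose sides',T([[431,127],[500,127]],.09).tolist(),'collar sides',T([[419,170],[513,170]],.09).tolist())
print('shelf',T([[395,54],[521,58]],.06).tolist())
"
```

```text
key [[35.4 -1.  97. ]] [[ 0.6006 -0.2196  0.16  ]]
tile top rear/front corners [[108.2, 13.3, 136.9], [108.6, 73.6, 136.9], [94.0, 14.4, 136.9], [95.7, 72.4, 136.9]]
nose sides [[97.8, 22.3, 166.9], [99.3, 65.7, 166.9]] collar sides [[70.6, 14.9, 166.9], [72.2, 74.5, 166.9]]
shelf [[152.9, 0.2, 196.9], [154.1, 88.1, 196.9]]
```

>>> apply_moves:
  targets: [15,-1,15,0,15,0,20,0,5,0,20,0,0,0,12,0,0,0,0,0]

```text
clock: 31.12
eef_pos: [0.6009, -0.2201, 0.1892]
ee_rot: [-0.755, -3.048, -0.0]
contact_force: [0.3, -0.3, 0.2]
gripper_width: 0.006
```

>>> apply_moves:
  targets: [0,0,0,0,0,0,0,0,0,0,0,0,0,0,0,0,0,0,0,0]

```text
clock: 31.75
eef_pos: [0.6011, -0.22, 0.1899]
ee_rot: [0.756, 3.049, -0.0]
contact_force: [0.5, 0.5, -0.5]
gripper_width: 0.004
```

```bash
bash st.sh 24
```

```text
clock 31.75 tcp mm [ 601.1 -220.   189.9] yawY 62.17 tilt [ 1.e-04 -1.e-04 -1.e+00] F [ 0.5  0.5 -0.5] w 0.004
D [-103.6  106.1  -87.9] in tool [141.1  45.5  87.9] turn -0.001 rows 1
[141, 45, 88, np.float64(-0.001)]
n [-0.957 -0.001 -0.291] rms 2.39 tilt about y deg -73.1 centroid [12.1  0.4  7.6] xr -10.3 34.3 zr -60.3 54.2
x 61.28643578517239 y -45.45759969256619
```

View pics/w24.png

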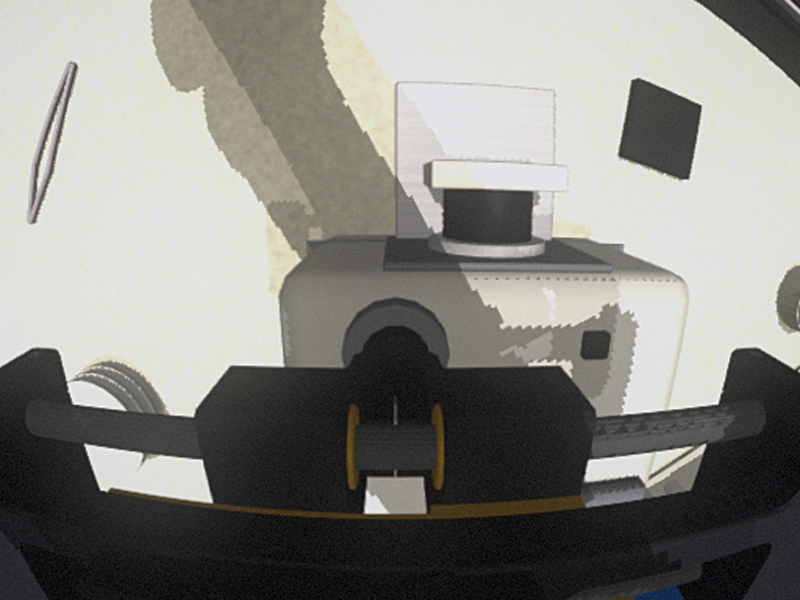

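View pics/o24.png

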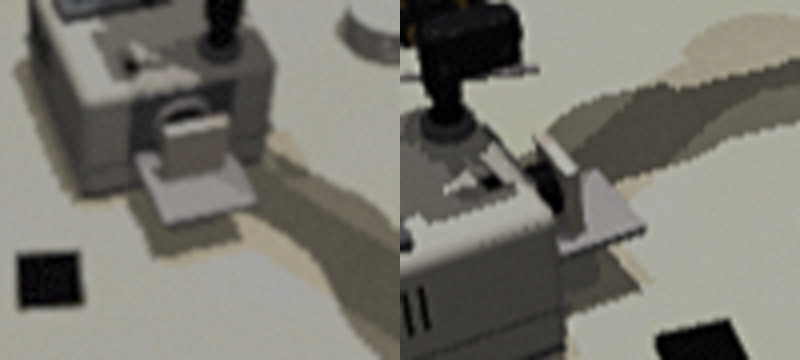

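>>> apply_moves:
  targets: [0,0,4,0,0,0,3,0,0,0,2,0,0,0,1,0,0,0,0,0]

```text
clock: 32.52
eef_pos: [0.6009, -0.2199, 0.1799]
ee_rot: [-0.755, -3.049, 0.0]
contact_force: [-2.0, -0.1, 2.3]
gripper_width: 0.001
```

>>> apply_moves:
  targets: [0,0,1,0,0,0,1,0,0,0,1,0,0,0,0.5,0,0,0,0,0]

```text
clock: 33.15
eef_pos: [0.601, -0.22, 0.1765]
ee_rot: [-0.756, -3.049, 0.0]
contact_force: [-2.0, -0.4, 6.6]
gripper_width: 0.006
```

>>> apply_moves:
  targets: [0,0,0.5,0,0,0,0.5,0,0,0,0,0,0,0,0.5,0,0,0,0,0]

```text
clock: 33.78
eef_pos: [0.601, -0.2199, 0.1763]
ee_rot: [-0.756, -3.049, 0.001]
contact_force: [-6.8, 0.3, 15.0]
gripper_width: 0.004
```

>>> apply_moves:
  targets: [0,0,0.5,0,0,0,0,0,0,0,0,0,0,0,0,0,0,0,0,0]

```text
clock: 34.4
eef_pos: [0.6011, -0.2199, 0.1763]
ee_rot: [0.756, 3.049, -0.002]
contact_force: [-8.4, 2.0, 17.7]
gripper_width: 0.003
```

>>> apply_moves:
  targets: [0,0,-0.8,0,0,0,0,0,0,0,0,0,0,0,0,0,0,0,0,0]

```text
clock: 35.02
eef_pos: [0.601, -0.22, 0.1764]
ee_rot: [0.756, 3.049, -0.001]
contact_force: [-7.2, 0.5, 14.0]
gripper_width: 0.005
```

```bash
bash st.sh 25; python3 -c "
from wr import *
c=manip.capture('scene'); cv2.imwrite('pics/full25.png',cv2.resize(c['pixels'][:,:,::-1],(800,600)))
c=load('w25')
"
```

```text
clock 35.02 tcp mm [ 601.  -220.   176.4] yawY 62.16 tilt [-2.e-04 -7.e-04 -1.e+00] F [-7.2  0.5 14. ] w 0.005
D [-103.5  106.1  -74.4] in tool [141.1  45.5  74.3] turn -0.001 rows 1
[141, 45, 74, np.float64(-0.001)]
n [-0.958  0.001 -0.288] rms 2.41 tilt about y deg -73.2 centroid [14.   0.3  2.7] xr -4.1 34.3 zr -60.3 40.3
x 61.26236820970273 y -45.44839229716459
```

View pics/w25.png

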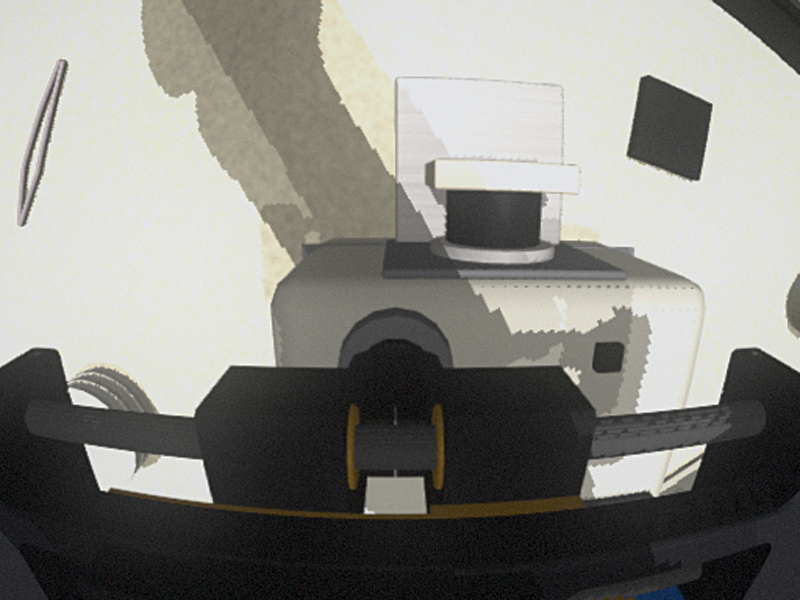

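View pics/full25.png

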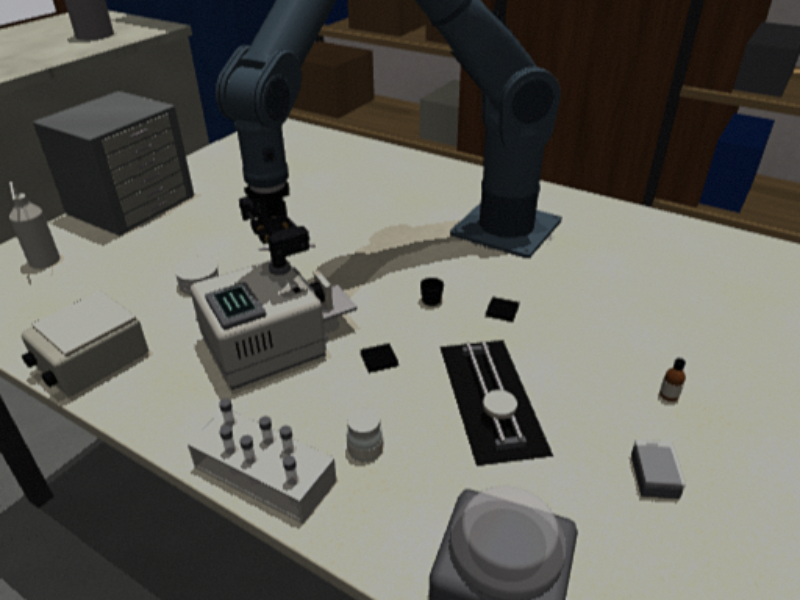

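The key is on its stop: the height stays at 0.1764 m at about 14 N. The tile stands against the port at (502,175) in the wrist view. The disc is still on the rest at (500,404) in the scene view, and nothing else has moved. Handing in.

```bash
python3 -c "
from station import manip
print(manip.sign_off()); s=manip.get_state(); print(s['clock'],s['contact_force'],s['eef_pos'])"
```

```text
the job is handed in; nothing more can be done
None
the job is handed in; nothing more can be done
```

The tile stands upright on the shelf against the measuring port, released, and the round key was held fully down when I handed the job in, at about 35 s.

**What I did**
- I gripped the tile at one end first, but it did not swing in the grip. I put it back on the bars, regripped it at its middle and turned it upright by lowering its port-side end against the shelf's front edge.
- I squared it against the port, set it on the shelf and let go. Then I nudged it flush with the closed fingers, pushing about 6.5 N.
- After that I pressed the round key down and kept it down.

**Last checks**
- **Tile:** it was about 0.6 mm off the port's centre, and its face was flush within what the cameras can measure (about 1 mm).
- **Key:** it sat on its stop, about 6 mm down, and did not move further as I pressed harder. The push was about 14 N downward (16 N in total) and peaked near 20 N, under the 25 N limit.
- **Everything else:** I never touched the small square key. The disc is still on the rest and the other things look unmoved.

**What disagreed:** the tile lay about 14° (0.25 rad) off the rest's direction at the start, not within the stated 0.1 rad. The two fixed cameras differed by about 5 mm on the meter's position, so I relied on the wrist camera. My attempt to read the state after handing in was refused, so nothing was checked after that point.

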